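Ready the board feeder: square the stack and switch it on with the key

TASK

Get the board feeder ready to run: first tap the ragged stack of four tan boards along the feed tray until all their edges are flush against the end stop. Then take the key out of its wooden stand, push it fully home in the key switch on the control box, turn it clockwise as far as it goes (about 70 degrees) and leave it there. The boards must stay square in the tray, and the other things on the table are to be left where they are.

Things in the scene. Friction and masses are not known exactly. Their poses are not given: they have to be found in the camera images.
- tray_home (a point): Home point of the steel feed tray, on top of its two rails, 15 mm above the table, where the lowest board's underside centre belongs. x runs along the tray to the upright stop (face at x=+40 mm, 42 high; a grey feeder housing, 78 high, behind it), z up. Side guides 40 high, 116 apart; between the rails a channel 64 wide, open down to the table. The tray's open end is at x=-105 mm.
- board0: Board 0 of the stack of four (lowest): tan stiff board 80 mm (x, along the tray) x 110 mm (y) x 5 mm, about 50 g. Origin: centre of its underside; z up. Flush against the stop its x in the tray's frame is 0.
- board1: Board 1 of the stack of four (second): tan stiff board 80 mm (x, along the tray) x 110 mm (y) x 5 mm, about 50 g. Origin: centre of its underside; z up. Flush against the stop its x in the tray's frame is 0.
- board2: Board 2 of the stack of four (third): tan stiff board 80 mm (x, along the tray) x 110 mm (y) x 5 mm, about 50 g. Origin: centre of its underside; z up. Flush against the stop its x in the tray's frame is 0.
- board3: Board 3 of the stack of four (top): tan stiff board 80 mm (x, along the tray) x 110 mm (y) x 5 mm, about 50 g. Origin: centre of its underside; z up. Flush against the stop its x in the tray's frame is 0.
- key: Plain steel key, 60 g, upright in a wooden stand 70x70x50 mm. Blade below: 16 mm (x) x 7 (y) x 24 long. Grip above, from 24 to 66 mm over the origin: 24 (x) x 10 (y) x 42 tall; its underside, the shoulder, starts level with the stand's top. Origin: centre of the blade's lower end; z up, x along the blade's width. The same after half a turn about z.
- slot (a point): Centre of the mouth of the key slot, 57 mm above the table, in the round steel cylinder (49 mm across) amid the top of a grey control box 110x110x53 mm. Slot 19 mm (x) x 10 (y), 24 deep, its top 5 mm flaring by 2.5 a side; the frame turns with the cylinder, z up. A rim stands 1.2 mm proud round the slot, 34 mm inside. With the key home its origin lies 24 mm below this point.
- key_switch (a joint): Angle of the key switch's cylinder, rad: grows as it turns clockwise seen from above, from near 0 (off) to a firm stop at 1.2 (on). It stays where it is left. The key has about 0.2 rad of play in the slot.
- spool: Bystander: a thread spool, 36 mm across, 40 mm tall. Origin: middle of its underside. Leave it alone.
- bottle: Bystander: an orange plastic bottle, 66 mm across, 180 mm tall. Origin: middle of its underside. Leave it alone.
- glue_tub: Bystander: a cream square tub, 110 x 110 x 112 mm. Origin: middle of its underside. Leave it alone.
- hammer: Bystander: a hammer lying flat. Origin: a point along its length. Leave it alone.
- brush: Bystander: a brush lying flat. Origin: a point along its length. Leave it alone.
- scissors: Bystander: yellow-handled scissors lying flat, 12 mm thick. Origin: a point along its length. Leave it alone.
- dye_tin: Bystander: a closed tin, 60 mm across, 60 mm tall. Origin: middle of its underside. Leave it alone.
Mind the look-alikes: they are no part of the job. What is shaped like the key but green, orange or pink is not meant.

How it is judged:
By the outcome, as a careful person would: the job done as asked, in the order asked, and still so for the second after the job is handed in, with the robot touching nothing.
It also fails if it takes over 64 s, if anything falls off the work surface, if the arm or the gripper's body presses on something with over 40 N, if the wrist force passes 120 N, or if a joint passes its speed limit or range.

ROBOT

A 7-joint arm with a two-finger parallel gripper is mounted at the origin on the work surface. World frame = base frame: x ahead of the robot, y to its left, z up, the work surface at z = 0. Lengths are in m, angles in rad, forces in N, time in s.
With the tool pointing down it reaches from about 0.425 to 0.8 m from the base axis. Payload 8.3 kg.
Tool frame: the origin (TCP) lies at the very end of the fingers, on their centre line; the grasp point (between the pads) lies 19 mm behind it; z points along the fingers, y is the line along which they close (so a half turn about z gives the same grasp; the last joint's range is limited). The gripper opens to 85 mm and grips with 20 to 120 N. Pads are 22 mm wide; open, the fingers measure 114 mm over their backs; the gripper's body (76 mm by 85 mm) begins 54 mm behind the grasp point. The pads swing forward as they close: fully open they stand 13 mm farther back than shut.
Start: joints at [1.255, 0.383, 0.016, 1.37, -0.006, 1.388, -0.046], TCP at [0.156, -0.605, 0.203] pointing down, gripper open.
Joint ranges: [-2.95, 2.95], [-0.25, 2.06], [-1.52, 1.56], [0.18, 2.33], [-1.44, 4.58], [0.02, 2.06], [-3.01, 3.01]. Speed limits (rad/s): [2.39, 2.39, 3.01, 3.01, 3.14, 3.14, 3.14].

INTERFACE

Orientations are given as a 3x3 rotation matrix whose columns are the frame's x, y, z axes.
In Python, from bench import arm gives the robot as it stands.
- The arm moves only by the tool servo_tool, never from a script. Its argument "series" is a list of rows, each an object of numbers: "tx", "ty", "tz": the shift along the tool's x, y, z as a fraction of full scale; "twist": the turn about the tool's z as a fraction of full scale. A call has 1 to 20 rows; each row is the pose to reach, as a shift and turn from the pose commanded when the call began, along the tool's axes at that moment, turning the shorter way round; what a row does not reach only later rows make up. Full scale, the value 1, is 0.2 m for a shift and 180 degrees for a turn. A row lasts 1/10 s, in which the tool goes at most 50 mm and 8.59 degrees, less where a joint would pass 70% of its speed; a pose out of reach is approached as far as the arm can. A call with a number of a shift or a turn outside -1 to 1 is refused whole. A call with a gripper value outside its range is refused whole. "jaw" is the opening, from 0 (shut) to 1 (fully open), set as the call begins (left out, the last holds). The fingers move at their own pace and stop on an object; "grip_force" is the grip in N (left out, the last holds). Time passes only in rows, so rows that repeat a pose let the fingers close. It gives the time, the measured TCP pose, the force, the opening and the grip force at its end, in the units of the state.
- arm.state(): the state, without advancing time (a new reading comes with each control period).
- arm.capture(name): name is "scene" or "side" or "wrist"; returns the picture (480x640x3 uint8, red, green, blue); there is no depth.
- arm.camera_info(name): a dict with "fx", "fy", "cx", "cy" (pixels), "dist" ([k1, k2, p1, p2, k3] as OpenCV has them; the pictures are not rectified), "R" (3x3) and "t" (3): a world point X has camera coordinates R X + t. Camera axes: x right, y down, z forward; pixel columns grow to the right and rows downward; lengths in m; the calibration is good to about 2 mm. A picture is of the moment at which its call begins: read the wrist's pose just before it. camera_info takes no time and is no camera call; for the wrist camera it gives the pose at the moment of the call.
- arm.close_job(): hands the job in; it is judged then, once.
The state is a dict: "time_s": time; "joint_pos": joint angles; "joint_vel": joint speeds; "joint_torque": joint torques, N m; "eef_pos": TCP position; "tool_rot": TCP orientation; "wrist_force": force on the tool from outside, world axes, zero at the start; "ft_torque": the same for the moment, N m; "grip_width": finger opening in m; "grasp_force": force on a finger pad.
Only numpy, scipy, OpenCV 4.12 (cv2) and the standard library are available. Lean on these libraries where they do the work, as an engineer would, in place of code of your own. Each camera call takes 0.05 s, during which the arm holds its last target. There are 200 camera calls.

## Working session

There is one attempt and no reset: what is moved stays moved. The work goes in short steps, Python scripts to look and compute and a tool call to move; the robot and the scene stay as the last step left them, time stands still between calls to the robot, and variables do not carry over. Pictures are saved under pics/ and viewed, at most 10 in all, crops included, and the job is handed in when it is done.

Besides the shell and the picture viewer there is one more tool, called after ">>>" as a command line: name --argument value ..., lists and objects as JSON in quotes. servo_tool: Moves the arm, as the interface text tells. Shift numbers are shares of 0.2 m and turn numbers shares of 180 degrees, none past 1 either way. Its arguments: {"type":"object","properties":{"series":{"type":"array"},"jaw":{"type":"number"},"grip_force":{"type":"number"}},"required":["series"]}

```bash
mkdir -p pics
cat > h.py <<'E'
import numpy as np, cv2
from bench import arm
def ray(c,u,v):
    K=np.array([[c['fx'],0,c['cx']],[0,c['fy'],c['cy']],[0,0,1]])
    p=cv2.undistortPoints(np.array([[[u,v]]],float),K,np.array(c['dist'],float))[0,0]
    R=np.array(c['R']);t=np.array(c['t'])
    return -R.T@t, R.T@np.array([p[0],p[1],1])
def onz(c,u,v,z):
    o,d=ray(c,u,v); return o+d*(z-o[2])/d[2]
def proj(c,X):
    K=np.array([[c['fx'],0,c['cx']],[0,c['fy'],c['cy']],[0,0,1]])
    return cv2.projectPoints(np.array(X,float).reshape(-1,3),cv2.Rodrigues(np.array(c['R'],float))[0],np.array(c['t'],float),K,np.array(c['dist'],float))[0][:,0]
def snap(n,f):
    c=arm.camera_info(n);im=arm.capture(n);cv2.imwrite('pics/'+f,im[:,:,::-1]);return c,im
E
python3 - <<'E'
from h import *
for n in ('scene','side'):
    c,im=snap(n,n+'0.png'); print(n,-np.array(c['R']).T@np.array(c['t']),np.array(c['R'])[2],c['fx'])
s=arm.state();print(s['eef_pos'],np.round(s['tool_rot'],3),s['time_s'])
E
```

```text
scene [ 0.89227502 -0.25673077  0.84446278] [-0.35285707  0.35599303 -0.86530969] 436.7521513447316
side [ 0.3714574  -1.0224935   0.78236264] [ 0.1540856   0.82418    -0.54496325] 578.7385707138691
[ 0.156261   -0.60462203  0.20207319] [[ 0.968  0.25  -0.   ]
 [ 0.25  -0.968  0.002]
 [-0.    -0.002 -1.   ]] 0.1
```

View pics/scene0.png

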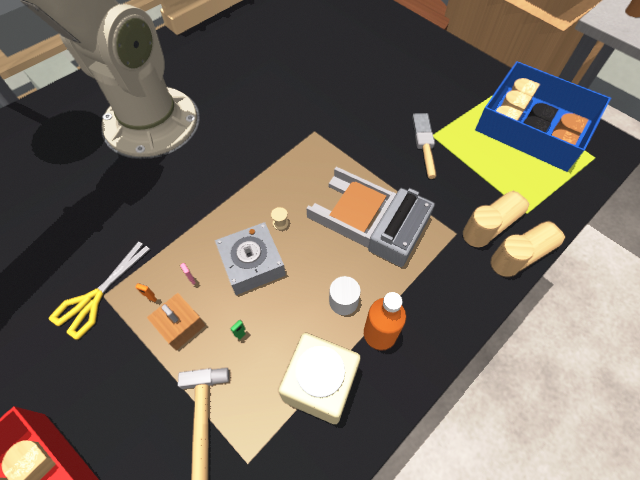

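View pics/side0.png

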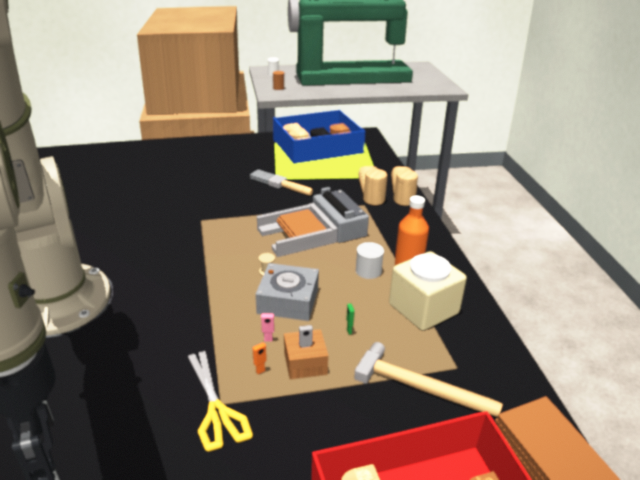

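The scene view shows the tray at about (370,215), the control box at (250,257), and the key in its wooden stand at (175,318). The side view shows the tray at (315,222), the box at (288,290) and the stand at (306,350). I'll enlarge these areas next.

Run:
```python
import cv2,numpy as np
a=cv2.imread('pics/scene0.png');b=cv2.imread('pics/side0.png')
def cr(i,x,y,w=133,h=100): return cv2.resize(i[y:y+h,x:x+w],(400,300),interpolation=cv2.INTER_CUBIC)
cv2.imwrite('pics/comp.png',np.vstack([np.hstack([cr(a,304,163),cr(a,185,207)]),np.hstack([cr(a,110,260),cr(b,250,180)])]))
from h import *
c=arm.camera_info('scene')
for n,u,v,z in [('box',249,251,.057),('key',170,310,.09),('stand',175,312,.05),('boards',360,205,.035)]:
    print(n,onz(c,u,v,z))
```

```text
box [ 0.49910695 -0.0730904   0.057     ]
key [ 0.50963034 -0.25806185  0.09      ]
stand [ 0.49918329 -0.25371479  0.05      ]
boards [0.57028192 0.18210327 0.035     ]
```

View pics/comp.png

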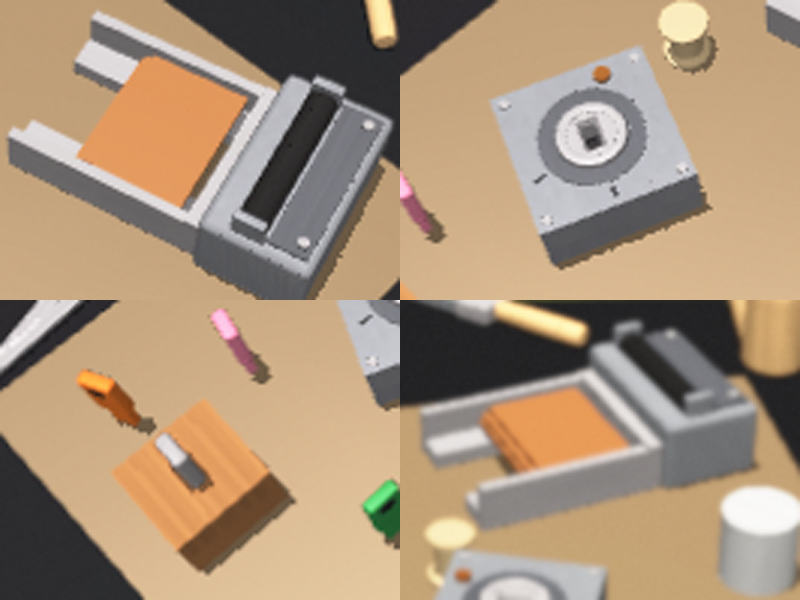

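The enlarged crops show the boards in the tray with about 10 mm of gap to the stop. The slot's long axis is visible at about (248,251), and the key grip is at about (170,310). I'll move over the key and the box to take wrist views.

>>> servo_tool --series '[{"tx": 1,"ty": -0.63,"tz": -0.2},{"tx": 1,"ty": -0.63,"tz": -0.2},{"tx": 1,"ty": -0.63,"tz": -0.2},{"tx": 1,"ty": -0.63,"tz": -0.2},{"tx": 1,"ty": -0.63,"tz": -0.2},{"tx": 1,"ty": -0.63,"tz": -0.2}]'

```text
invalid input
```

>>> servo_tool --series '[{"tx": 0.8,"ty": -0.8,"tz": -0.2},{"tx": 0.8,"ty": -0.8,"tz": -0.2},{"tx": 0.8,"ty": -0.8,"tz": -0.2},{"tx": 0.8,"ty": -0.8,"tz": -0.2},{"tx": 0.8,"ty": -0.8,"tz": -0.2},{"tx": 0.8,"ty": -0.8,"tz": -0.2},{"tx": 0.8,"ty": -0.8,"tz": -0.2}]'

```text
invalid input
```

Run:
```python
from h import *
s=arm.state();print(s['eef_pos'],np.round(s['tool_rot'],3),s['time_s'])
c,im=snap('wrist','w0.png');np.save('w0.npy',c,allow_pickle=True)
print(-np.array(c['R']).T@np.array(c['t']),np.round(c['R'],3),c['fx'],proj(c,[[.5,-.25,.1],[.5,-.073,.057],[.57,.18,.03]]))
```

```text
[ 0.156261   -0.60462203  0.20207319] [[ 0.968  0.25  -0.   ]
 [ 0.25  -0.968  0.002]
 [-0.    -0.002 -1.   ]] 0.1
[ 0.22257431 -0.58747026  0.37343847] [[ 0.25  -0.968 -0.001]
 [-0.933 -0.241  0.269]
 [-0.26  -0.067 -0.963]] 426.51182511252546 [[ -467.34897785 -1042.4324472 ]
 [ -844.97137237 -1044.40635415]
 [-2018.43487048 -1914.13982856]]
```

View pics/w0.png

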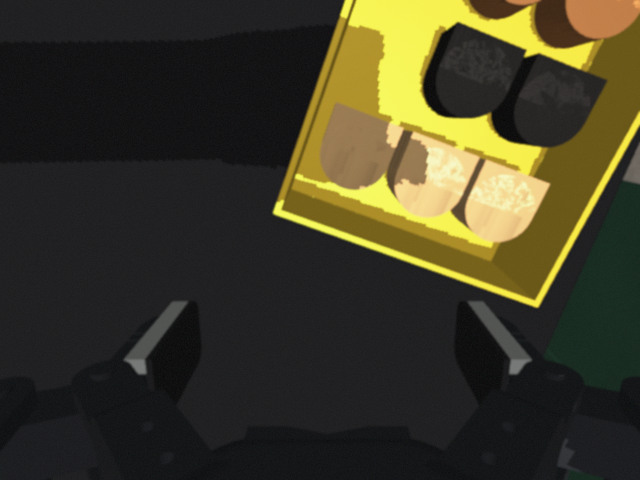

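The move was refused, so the arm is still at its start. The wrist view shows only a bin and the open fingers. I'll retry with every key written out.

>>> servo_tool --series '[{"tx": 0.25,"ty": -0.16,"tz": -0.05,"twist": 0},{"tx": 0.5,"ty": -0.32,"tz": -0.1,"twist": 0},{"tx": 0.7,"ty": -0.45,"tz": -0.15,"twist": 0},{"tx": 0.9,"ty": -0.57,"tz": -0.2,"twist": 0},{"tx": 1,"ty": -0.63,"tz": -0.2,"twist": 0},{"tx": 1,"ty": -0.63,"tz": -0.2,"twist": 0}]'

```text
time_s: 0.75
eef_pos: [0.3244, -0.4279, 0.244]
tool_rot: [[0.965, 0.26, 0.003], [0.26, -0.965, 0.001], [0.003, 0.0, -1.0]]
wrist_force: [0.4, -0.0, -0.3]
grip_width: 0.0853
grasp_force: 0.0
```

>>> servo_tool --series '[{"tx": 0.16,"ty": -0.18,"tz": -0.05,"twist": 0},{"tx": 0.34,"ty": -0.38,"tz": -0.1,"twist": 0},{"tx": 0.5,"ty": -0.56,"tz": -0.15,"twist": 0},{"tx": 0.66,"ty": -0.75,"tz": -0.2,"twist": 0},{"tx": 0.8,"ty": -0.9,"tz": -0.2,"twist": 0}]'

```text
time_s: 1.25
eef_pos: [0.4292, -0.2172, 0.2843]
tool_rot: [[0.968, 0.25, 0.002], [0.25, -0.968, -0.001], [0.001, 0.001, -1.0]]
wrist_force: [0.9, -0.7, 0.3]
grip_width: 0.0851
grasp_force: 0.0
```

>>> servo_tool --series '[{"tx": 0.16,"ty": -0.18,"tz": -0.05,"twist": 0},{"tx": 0.25,"ty": -0.3,"tz": -0.1,"twist": 0},{"tx": 0.25,"ty": -0.3,"tz": -0.1,"twist": 0},{"tx": 0.25,"ty": -0.3,"tz": -0.1,"twist": 0}]'

```text
time_s: 1.65
eef_pos: [0.4618, -0.1483, 0.3029]
tool_rot: [[0.968, 0.251, -0.0], [0.251, -0.968, -0.0], [-0.0, 0.0, -1.0]]
wrist_force: [0.2, -0.6, -0.4]
grip_width: 0.0855
grasp_force: 0.0
```

Run:
```python
from h import *
s=arm.state();print(s['eef_pos'],np.round(s['tool_rot'],3),s['time_s'])
c,im=snap('wrist','w1.png');np.save('w1.npy',c,allow_pickle=True)
print(proj(c,[[.5,-.25,.1],[.5,-.073,.057],[.57,.18,.03]]))
```

```text
[ 0.46176175 -0.14829105  0.30286238] [[ 0.968  0.251 -0.   ]
 [ 0.251 -0.968 -0.   ]
 [-0.     0.    -1.   ]] 1.65
[[450.02478203 181.88099186]
 [260.28135955 128.43051996]
 [  6.2089369  -23.79402125]]
```

View pics/w1.png

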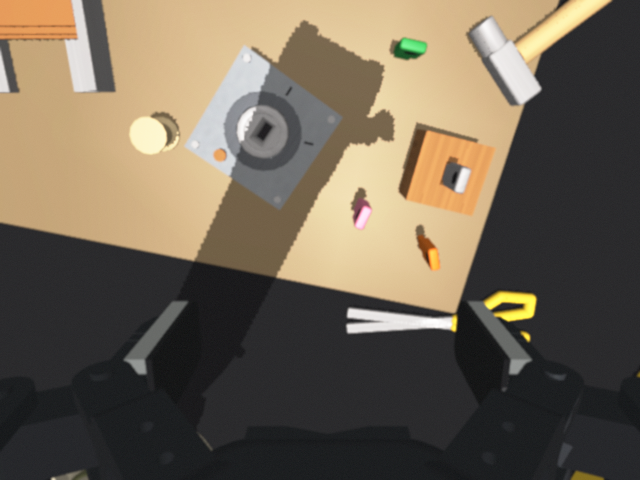

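The wrist view shows the box with its slot at (264,130), the key top at (461,180) in the stand, and a tray corner at top left. Next is a view of the tray.

>>> servo_tool --series '[{"tx": 0.08,"ty": -0.24,"tz": 0,"twist": 0},{"tx": 0.16,"ty": -0.48,"tz": 0,"twist": 0},{"tx": 0.24,"ty": -0.72,"tz": 0,"twist": 0},{"tx": 0.3,"ty": -0.95,"tz": 0,"twist": 0}]'

```text
time_s: 2.1
eef_pos: [0.4722, 0.0503, 0.3025]
tool_rot: [[0.969, 0.246, -0.001], [0.246, -0.969, -0.0], [-0.001, 0.0, -1.0]]
wrist_force: [1.7, 1.0, -0.5]
grip_width: 0.0855
grasp_force: 0.0
```

>>> servo_tool --series '[{"tx": 0.08,"ty": -0.24,"tz": 0,"twist": 0},{"tx": 0.1,"ty": -0.4,"tz": 0,"twist": 0},{"tx": 0.1,"ty": -0.4,"tz": 0,"twist": 0},{"tx": 0.1,"ty": -0.4,"tz": 0,"twist": 0}]'

```text
time_s: 2.5
eef_pos: [0.4719, 0.1319, 0.3024]
tool_rot: [[0.968, 0.249, -0.001], [0.249, -0.968, -0.001], [-0.001, 0.0, -1.0]]
wrist_force: [0.4, -1.0, -0.3]
grip_width: 0.0857
grasp_force: 0.0
```

Run:
```python
from h import *
s=arm.state();print(s['eef_pos'],np.round(s['tool_rot'],3),s['time_s'])
c,im=snap('wrist','w2.png');np.save('w2.npy',c,allow_pickle=True)
print(proj(c,[[.57,.18,.03]]))
```

```text
[0.4718574  0.1318916  0.30244947] [[ 0.968  0.249 -0.001]
 [ 0.249 -0.968 -0.001]
 [-0.001  0.    -1.   ]] 2.5
[[304.25014364  73.11897377]]
```

View pics/w2.png

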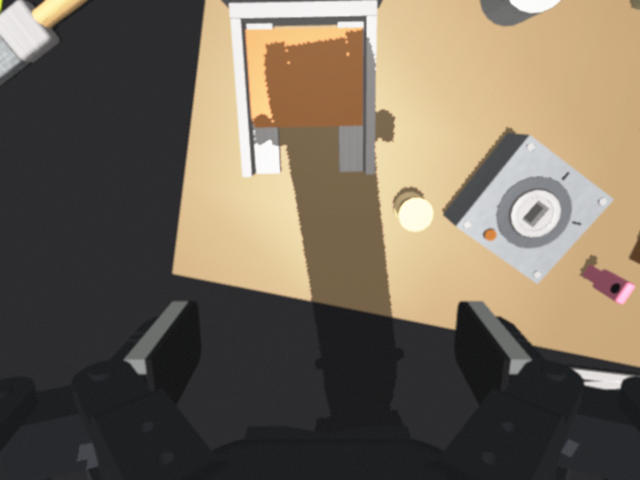

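The tray is nearly aligned with the tool's x. The guide ends are at about (248,176) and (370,173), the stop's top edge at v≈17, and the slot at (536,214).

Run:
```python
from h import *
c2=np.load('w2.npy',allow_pickle=True).item();c1=np.load('w1.npy',allow_pickle=True).item()
s=arm.camera_info('scene');sd=arm.camera_info('side')
for n,u,v,z in [('Lend',248.5,176,.04),('Rend',370.5,173,.04),('stopL',231,17,.042),('stopR',378,16,.042),('Lstart',236,19,.04),('Rstart',372,18,.04),('boardtrailL',253,127,.035),('boardtrailR',364,125,.035),('lead',248,30,.035),('lead',360,29,.035),('railL',255,174,.015),('railR',364,172,.015),('slot',536,213,.057)]:
    print(n,onz(c2,u,v,z)[:2].round(4))
print('slot1',onz(c1,264,130,.057)[:2].round(4))
def tri(p):
    A=np.zeros((3,3));b=np.zeros(3)
    for c,u,v in p:
        o,d=ray(c,u,v);d/=np.linalg.norm(d);M=np.eye(3)-np.outer(d,d);A+=M;b+=M@o
    return np.linalg.solve(A,b)
print('guide L tip',tri([(s,335,167),(c2,248,176)]).round(4))
print('guide R tip',tri([(s,307.5,205),(c2,370,173)]).round(4))
# slot / key enlargements
im1=cv2.imread('pics/w1.png');im2=cv2.imread('pics/w2.png')
def cr(i,x,y,w,h): return cv2.resize(i[y:y+h,x:x+w],(400,300),interpolation=cv2.INTER_CUBIC)
cv2.imwrite('pics/comp2.png',np.vstack([np.hstack([cr(im1,224,100,80,60),cr(im2,496,183,80,60)]),np.hstack([cr(im1,420,150,80,60),cr(im2,220,0,180,135)])]))
```

```text
Lend [0.4601 0.2113]
Rend [0.4938 0.092 ]
stopL [0.5988 0.255 ]
stopR [0.6332 0.1252]
Lstart [0.5986 0.2508]
Rstart [0.6307 0.13  ]
boardtrailL [0.5081 0.2173]
boardtrailR [0.5375 0.1108]
lead [0.593  0.2394]
lead [0.6201 0.1381]
railL [0.4594 0.2085]
railR [0.4906 0.0958]
slot [ 0.4979 -0.0762]
slot1 [ 0.4995 -0.0767]
guide L tip [0.4614 0.2114 0.0449]
guide R tip [0.4945 0.0934 0.0459]
```

View pics/comp2.png

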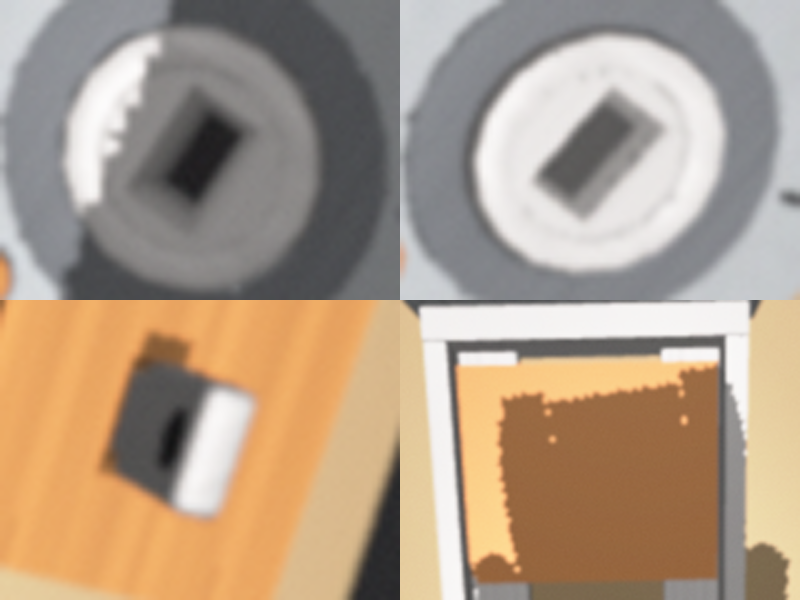

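>>> servo_tool --series '[{"tx": 0.06,"ty": -0.045,"tz": 0.2,"twist": -0.006},{"tx": 0.122,"ty": -0.091,"tz": 0.45,"twist": -0.006},{"tx": 0.122,"ty": -0.091,"tz": 0.7,"twist": -0.006},{"tx": 0.122,"ty": -0.091,"tz": 0.9,"twist": -0.006},{"tx": 0.122,"ty": -0.091,"tz": 1,"twist": -0.006},{"tx": 0.122,"ty": -0.091,"tz": 1,"twist": -0.006},{"tx": 0.122,"ty": -0.091,"tz": 1,"twist": -0.006}]' --jaw 0.25 --grip_force 60

```text
time_s: 3.25
eef_pos: [0.4915, 0.1553, 0.1035]
tool_rot: [[0.964, 0.266, -0.0], [0.266, -0.964, -0.0], [-0.0, 0.0, -1.0]]
wrist_force: [-0.5, 0.2, 0.8]
grip_width: 0.021
grasp_force: 0.0
```

Run:
```python
from h import *
s=arm.state();p=np.array(s['eef_pos']);R=np.array(s['tool_rot']);print(p,R.round(4),s['grip_width'],s['wrist_force'])
t=np.array([.491,.1556,.009]);print((R.T@(t-p)/.2).round(4))
```

```text
[0.4914801  0.15530785 0.10350223] [[ 9.641e-01  2.657e-01 -0.000e+00]
 [ 2.657e-01 -9.641e-01 -3.000e-04]
 [-1.000e-04  3.000e-04 -1.000e+00]] 0.020998914993428455 [-0.5463267   0.18336581  0.81083125]
[-0.0019 -0.0022  0.4725]
```

>>> servo_tool --series '[{"tx": 0,"ty": 0,"tz": 0.15,"twist": 0},{"tx": 0,"ty": 0,"tz": 0.3,"twist": 0},{"tx": 0,"ty": 0,"tz": 0.4,"twist": 0},{"tx": 0,"ty": 0,"tz": 0.46,"twist": 0},{"tx": 0,"ty": 0,"tz": 0.47,"twist": 0},{"tx": 0,"ty": 0,"tz": 0.47,"twist": 0}]'

```text
time_s: 3.85
eef_pos: [0.4918, 0.1571, 0.0103]
tool_rot: [[0.963, 0.268, 0.002], [0.268, -0.963, 0.0], [0.002, 0.0, -1.0]]
wrist_force: [0.5, 0.9, -0.3]
grip_width: 0.0216
grasp_force: 0.0
```

>>> servo_tool --series '[{"tx": 0.02,"ty": 0,"tz": 0,"twist": 0},{"tx": 0.04,"ty": 0,"tz": 0,"twist": 0},{"tx": 0.06,"ty": 0,"tz": 0,"twist": 0},{"tx": 0.08,"ty": 0,"tz": 0,"twist": 0},{"tx": 0.095,"ty": 0,"tz": 0,"twist": 0},{"tx": 0.11,"ty": 0,"tz": 0,"twist": 0},{"tx": 0.125,"ty": 0,"tz": 0,"twist": 0},{"tx": 0.14,"ty": 0,"tz": 0,"twist": 0},{"tx": 0.15,"ty": 0,"tz": 0,"twist": 0},{"tx": 0.16,"ty": 0,"tz": 0,"twist": 0},{"tx": 0.16,"ty": 0,"tz": 0,"twist": 0}]'

```text
time_s: 4.95
eef_pos: [0.5218, 0.1656, 0.009]
tool_rot: [[0.963, 0.268, 0.0], [0.268, -0.963, 0.0], [0.0, -0.0, -1.0]]
wrist_force: [0.2, 0.1, -0.0]
grip_width: 0.0214
grasp_force: 0.0
```

Run:
```python
from h import *
s=arm.state();print(s['eef_pos'],s['wrist_force'])
a,i=snap('scene','s1.png');b,j=snap('side','d1.png')
cr=lambda i,x,y: cv2.resize(i[y:y+100,x:x+133,::-1],(400,300),interpolation=cv2.INTER_CUBIC)
cv2.imwrite('pics/comp3.png',np.hstack([cr(i,304,163),cr(j,250,180)]))
```

```text
[0.52177998 0.1656449  0.00903329] [ 0.19860637  0.0716054  -0.00862277]
```

>>> servo_tool --series '[{"tx": 0.008,"ty": 0,"tz": 0,"twist": 0},{"tx": 0.016,"ty": 0,"tz": 0,"twist": 0},{"tx": 0.022,"ty": 0,"tz": 0,"twist": 0},{"tx": 0.028,"ty": 0,"tz": 0,"twist": 0},{"tx": 0.028,"ty": 0,"tz": 0,"twist": 0}]'

```text
time_s: 5.55
eef_pos: [0.5271, 0.1671, 0.009]
tool_rot: [[0.963, 0.268, 0.0], [0.268, -0.963, 0.0], [0.0, -0.0, -1.0]]
wrist_force: [-1.3, 0.8, 0.5]
grip_width: 0.021
grasp_force: 0.0
```

>>> servo_tool --series '[{"tx": 0.005,"ty": 0,"tz": 0,"twist": 0},{"tx": 0.01,"ty": 0,"tz": 0,"twist": 0},{"tx": 0.01,"ty": 0,"tz": 0,"twist": 0}]'

```text
time_s: 5.85
eef_pos: [0.529, 0.1677, 0.0091]
tool_rot: [[0.963, 0.268, 0.0], [0.268, -0.963, 0.0], [0.0, -0.0, -1.0]]
wrist_force: [-0.1, -0.2, 0.4]
grip_width: 0.0213
grasp_force: 0.0
```

>>> servo_tool --series '[{"tx": 0.005,"ty": 0,"tz": 0,"twist": 0},{"tx": 0.01,"ty": 0,"tz": 0,"twist": 0},{"tx": 0.01,"ty": 0,"tz": 0,"twist": 0}]'

```text
time_s: 6.15
eef_pos: [0.531, 0.1682, 0.0091]
tool_rot: [[0.963, 0.268, 0.0], [0.268, -0.963, 0.0], [0.0, -0.0, -1.0]]
wrist_force: [0.1, 0.4, 0.0]
grip_width: 0.0212
grasp_force: 0.0
```

Run:
```python
from h import *
s=arm.state();print(s['eef_pos'],s['wrist_force'])
a,i=snap('scene','s1.png');b,j=snap('side','d1.png')
cr=lambda i,x,y: cv2.resize(i[y:y+100,x:x+133,::-1],(400,300),interpolation=cv2.INTER_CUBIC)
cv2.imwrite('pics/comp3.png',np.hstack([cr(i,304,163),cr(j,250,180)]))
```

```text
[0.53100727 0.1682079  0.00908041] [0.10990899 0.39153783 0.03495741]
```

View pics/comp3.png

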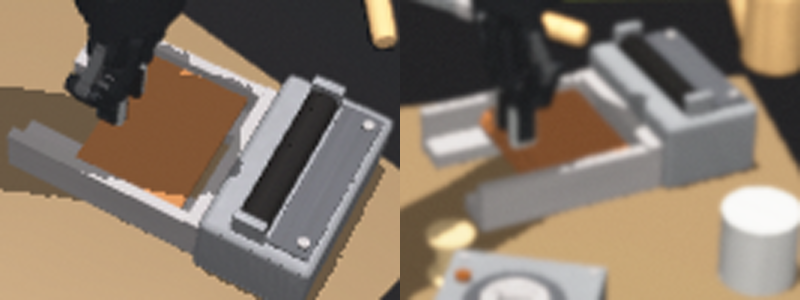

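The crop shows the boards roughly where they were, with the fingers at the trailing edge. I'll check the geometry numerically.

```bash
python3 - <<'E'
from h import *
s=arm.camera_info('scene')
for n,x,y in [('trailL',145,55),('trailR',78,155),('leadR',185,205),('leadL',248,97)]:
    print(n,onz(s,304+x/3.008,163+y/3,.035)[:2].round(4))
print('housing top front',[onz(s,304+x/3.008,163+y/3,.078)[:2].round(4) for x,y in((290,76),(197,240))])
p=proj(s,[[.531,.1682,.009],[.531,.1682,.035]]);print((p-[304,163])*3)
E
python3 - <<'E'
import sys; sys.path.insert(0,'.')
import os; os.chdir('.')
from h import *
c,i=snap('wrist','w3.png')
cv2.imwrite('pics/w3c.png',cv2.resize(i[0:480,100:540,::-1],(550,600)))
E
```

```text
trailL [0.5132 0.2167]
trailR [0.5418 0.1162]
leadR [0.6248 0.1413]
leadL [0.5938 0.2439]
housing top front [array([0.6184, 0.2526]), array([0.663 , 0.1061])]
[[115.29845893 124.54193942]
 [116.9251229  105.24248161]]
```

View pics/w3c.png

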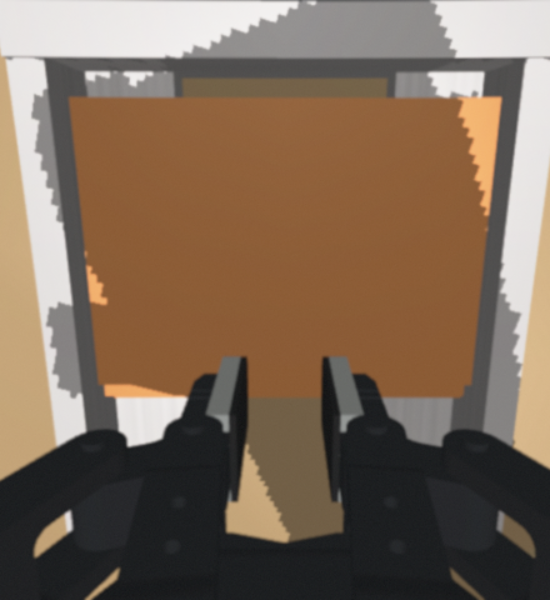

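The wrist crop shows the stack square, with its leading edge at image (328,78) and trailing edge at v≈318. The gap to the stop is still open.

Run:
```python
from h import *
c=arm.camera_info('wrist');h=np.array([.5778,.1795]);u=np.array([.964,.266]);w=np.array([-.266,.964])
for n,a,b,z in [('lead',328,78,.035),('leadL',156,78,.035),('leadR',500,78,.035),('trailL',190,317,.035),('trailR',465,317,.035),('stopL',110,46.4,.042),('stopR',520,46.4,.042),('chanL',245,62,.015),('chanR',412,62,.015),('guideL',140,300,.04),('guideR',505,300,.04)]:
    q=onz(c,a,b,z)[:2]-h; print(n,(q@u*1e3).round(1),(q@w*1e3).round(1))
q=np.array(arm.state()['eef_pos'])[:2]-h;print('tcp',q@u,q@w)
```

```text
lead 31.5 1.7
leadL 31.2 56.5
leadR 31.4 -53.2
trailL -52.6 52.9
trailR -52.4 -49.6
stopL 39.3 66.4
stopR 39.6 -55.4
chanL 38.3 31.5
chanR 38.4 -28.6
guideL -43.4 68.2
guideR -43.2 -61.4
tcp -0.04828336279231256 0.0015563058954411874
```

Run:
```python
from h import *
c=arm.camera_info('wrist');s=arm.state();p=np.array(s['eef_pos']);R=np.array(s['tool_rot'])
for x in(-.011,0,.011):
  for z in (0,-.026,-.05):
    print(x,z,((proj(c,[p+R@[x,-.0105,z],p+R@[x,.0105,z]])-[100,0])*1.25).round(0).tolist())
```

```text
-0.011 0 [[255.0, 380.0], [315.0, 380.0]]
-0.011 -0.026 [[250.0, 417.0], [320.0, 416.0]]
-0.011 -0.05 [[244.0, 462.0], [326.0, 462.0]]
0 0 [[254.0, 350.0], [315.0, 350.0]]
0 -0.026 [[249.0, 383.0], [320.0, 383.0]]
0 -0.05 [[244.0, 424.0], [326.0, 424.0]]
0.011 0 [[254.0, 320.0], [316.0, 320.0]]
0.011 -0.026 [[249.0, 348.0], [321.0, 348.0]]
0.011 -0.05 [[243.0, 384.0], [327.0, 384.0]]
```

>>> servo_tool --series '[{"tx": 0.005,"ty": 0,"tz": 0,"twist": 0},{"tx": 0.01,"ty": 0,"tz": 0,"twist": 0},{"tx": 0.015,"ty": 0,"tz": 0,"twist": 0},{"tx": 0.015,"ty": 0,"tz": 0,"twist": 0}]'

```text
time_s: 6.7
eef_pos: [0.5339, 0.169, 0.0091]
tool_rot: [[0.963, 0.268, 0.0], [0.268, -0.963, 0.0], [0.0, -0.0, -1.0]]
wrist_force: [-0.0, 0.2, -0.0]
grip_width: 0.0211
grasp_force: 0.0
```

```bash
cat > gap.py <<'E'
from h import *
import sys
s=arm.state();c,i=snap('wrist',sys.argv[1]);h=np.array([.5778,.1795]);u=np.array([.964,.266])
print(s['eef_pos'],s['wrist_force'])
hsv=cv2.cvtColor(i,cv2.COLOR_RGB2HSV);m=(hsv[...,1]>150)&(hsv[...,0]<20)
for x in (190,260,330,400,460):
    v=np.where(m[:,x])[0]
    if len(v): print(x,v[0],v[-1],[(1e3*(onz(c,x,k,.035)[:2]-h)@u).round(1) for k in(v[0],v[-1])])
E
python3 gap.py w4.png
```

```text
[0.53391655 0.16897416 0.00907024] [-0.03261407  0.1724002  -0.00500307]
190 91 315 [np.float64(30.5), np.float64(-48.6)]
260 95 299 [np.float64(29.5), np.float64(-42.1)]
330 103 323 [np.float64(27.1), np.float64(-51.9)]
400 94 304 [np.float64(29.8), np.float64(-44.1)]
460 90 323 [np.float64(31.0), np.float64(-51.7)]
```

Run:
```python
from h import *
c=np.load('w2.npy',allow_pickle=True).item();p=np.array([0.4718574,0.1318916,0.30244947]);R=np.array([[.968,.249,-.001],[.249,-.968,-.001],[-.001,0,-1.]])
for z in (0,-.013,-.026,-.04,-.055):print(z,[proj(c,[p+R@[x,-.0427,z]])[0].round(0).tolist() for x in(-.011,0,.011)])
s=arm.camera_info('scene');p=np.array([.531,.1682,.0091])
for z in (0,-.02,-.03,-.04):print(z,[((proj(s,[p+R@[x,y,z]])[0]-[304,163])*3).round(0).tolist() for x in(-.011,.011) for y in (-.0105,.0105)])
a,i=snap('scene','s2.png');b,j=snap('side','d2.png')
cr=lambda i,x,y: cv2.resize(i[y:y+54,x:x+54,::-1],(400,400),interpolation=cv2.INTER_CUBIC)
cv2.imwrite('pics/comp4.png',np.hstack([cr(i,320,165),cr(j,265,190)]))
print((proj(a,arm.state()['eef_pos'])-[320,165])*7.4,(proj(b,arm.state()['eef_pos'])-[265,190])*7.4)
```

```text
0 [[230.0, 304.0], [228.0, 280.0], [227.0, 256.0]]
-0.013 [[223.0, 318.0], [221.0, 293.0], [219.0, 267.0]]
-0.026 [[215.0, 334.0], [213.0, 307.0], [210.0, 279.0]]
-0.04 [[204.0, 354.0], [202.0, 325.0], [199.0, 295.0]]
-0.055 [[191.0, 380.0], [188.0, 348.0], [185.0, 315.0]]
0 [[110.0, 109.0], [96.0, 128.0], [135.0, 121.0], [121.0, 141.0]]
-0.02 [[111.0, 94.0], [97.0, 113.0], [136.0, 106.0], [122.0, 126.0]]
-0.03 [[112.0, 86.0], [97.0, 106.0], [137.0, 99.0], [123.0, 119.0]]
-0.04 [[112.0, 78.0], [98.0, 98.0], [138.0, 91.0], [124.0, 111.0]]
[[173.98972732 296.18148607]] [[173.19159619 328.34430705]]
```

View pics/comp4.png

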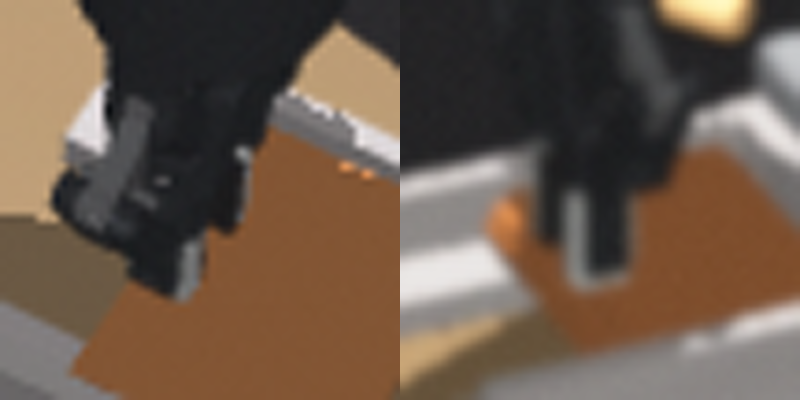

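The tips are visibly over the top board: the side view shows the tip bottom at crop (195,285), while the reported TCP projects to (173,328). So the fingertips are higher than the TCP pose suggests. I'll triangulate them.

Run:
```python
from h import *
s=arm.camera_info('scene');sd=arm.camera_info('side');w=arm.camera_info('wrist')
def tri(p):
    A=np.zeros((3,3));b=np.zeros(3)
    for c,u,v in p:
        o,d=ray(c,u,v);d/=np.linalg.norm(d);M=np.eye(3)-np.outer(d,d);A+=M;b+=M@o
    X=np.linalg.solve(A,b);return X.round(4),[(proj(c,X)[0]-[u,v]).round(1).tolist() for c,u,v in p]
st=arm.state();p=np.array(st['eef_pos']);R=np.array(st['tool_rot'])
for q in (288.6,290,292):
  X,e=tri([(s,345.7,204.9),(sd,q,228.7)]);print(X,(R.T@(X-p)).round(4),e)
# wrist-cam pose relative to tool
C=-np.array(w['R']).T@np.array(w['t']);print((R.T@(C-p)).round(4))
# spread of tip along rays at wrist: near finger tip inner corner raw px
print(st['joint_pos'],st['time_s'])
```

```text
[0.5379 0.1697 0.0214] [ 0.0042  0.0004 -0.0124] [[-0.4, -2.0], [1.4, 1.2]]
[0.5401 0.1677 0.0234] [ 0.0058  0.0029 -0.0144] [[-0.3, -1.4], [1.0, 0.8]]
[0.5431 0.1648 0.0263] [ 0.0079  0.0065 -0.0173] [[-0.1, -0.6], [0.4, 0.3]]
[ 0.0685 -0.0003 -0.1714]
[ 0.1163739   0.49628577 -0.60839216  1.75669569  0.33089046  0.99254357
 -1.9178774 ] 6.85
```

>>> servo_tool --series '[{"tx": -0.1,"ty": 0,"tz": -0.03,"twist": 0},{"tx": -0.22,"ty": 0,"tz": -0.02,"twist": 0},{"tx": -0.23,"ty": 0,"tz": 0,"twist": 0},{"tx": -0.23,"ty": 0,"tz": 0.015,"twist": 0},{"tx": -0.23,"ty": 0,"tz": 0.02,"twist": 0},{"tx": -0.23,"ty": 0,"tz": 0.02,"twist": 0}]'

```text
time_s: 7.45
eef_pos: [0.49, 0.1568, 0.0049]
tool_rot: [[0.963, 0.268, 0.0], [0.268, -0.963, 0.0], [0.0, -0.0, -1.0]]
wrist_force: [0.5, 0.6, -1.1]
grip_width: 0.0212
grasp_force: 0.0
```

>>> servo_tool --series '[{"tx": 0,"ty": 0,"tz": 0.01,"twist": 0},{"tx": 0,"ty": 0,"tz": 0.02,"twist": 0},{"tx": 0,"ty": 0,"tz": 0.02,"twist": 0}]'

```text
time_s: 7.75
eef_pos: [0.4893, 0.1566, 0.0007]
tool_rot: [[0.963, 0.268, -0.001], [0.268, -0.963, 0.0], [-0.0, -0.0, -1.0]]
wrist_force: [-0.6, 0.7, -0.2]
grip_width: 0.021
grasp_force: 0.0
```

>>> servo_tool --series '[{"tx": 0,"ty": 0,"tz": 0.015,"twist": 0},{"tx": 0,"ty": 0,"tz": 0.03,"twist": 0},{"tx": 0,"ty": 0,"tz": 0.04,"twist": 0},{"tx": 0,"ty": 0,"tz": 0.04,"twist": 0}]'

```text
time_s: 8.15
eef_pos: [0.4891, 0.1565, -0.0074]
tool_rot: [[0.963, 0.268, -0.001], [0.268, -0.963, -0.0], [-0.001, -0.0, -1.0]]
wrist_force: [0.6, -0.3, 0.1]
grip_width: 0.0214
grasp_force: 0.0
```

>>> servo_tool --series '[{"tx": 0,"ty": 0,"tz": 0.01,"twist": 0},{"tx": 0,"ty": 0,"tz": 0.02,"twist": 0},{"tx": 0,"ty": 0,"tz": 0.03,"twist": 0},{"tx": 0,"ty": 0,"tz": 0.04,"twist": 0},{"tx": 0,"ty": 0,"tz": 0.04,"twist": 0}]'

```text
time_s: 8.65
eef_pos: [0.4892, 0.1565, -0.0153]
tool_rot: [[0.963, 0.268, -0.0], [0.268, -0.963, -0.0], [-0.0, -0.0, -1.0]]
wrist_force: [0.7, 0.1, 0.1]
grip_width: 0.0213
grasp_force: 0.0
```

>>> servo_tool --series '[{"tx": 0,"ty": 0,"tz": 0.01,"twist": 0},{"tx": 0,"ty": 0,"tz": 0.02,"twist": 0},{"tx": 0,"ty": 0,"tz": 0.03,"twist": 0},{"tx": 0,"ty": 0,"tz": 0.03,"twist": 0}]'

```text
time_s: 9.05
eef_pos: [0.4892, 0.1566, -0.0213]
tool_rot: [[0.963, 0.268, -0.0], [0.268, -0.963, -0.0], [-0.0, -0.0, -1.0]]
wrist_force: [0.3, 0.1, -0.6]
grip_width: 0.0217
grasp_force: 0.0
```

>>> servo_tool --series '[{"tx": 0,"ty": 0,"tz": 0.01,"twist": 0},{"tx": 0,"ty": 0,"tz": 0.015,"twist": 0},{"tx": 0,"ty": 0,"tz": 0.015,"twist": 0}]'

```text
time_s: 9.35
eef_pos: [0.4893, 0.1565, -0.0241]
tool_rot: [[0.963, 0.268, -0.0], [0.268, -0.963, -0.0], [-0.0, -0.0, -1.0]]
wrist_force: [0.4, -0.8, 0.8]
grip_width: 0.0215
grasp_force: 0.0
```

>>> servo_tool --series '[{"tx": 0,"ty": 0,"tz": 0.01,"twist": 0},{"tx": 0,"ty": 0,"tz": 0.01,"twist": 0}]'

```text
time_s: 9.55
eef_pos: [0.4893, 0.1566, -0.0262]
tool_rot: [[0.963, 0.268, -0.0], [0.268, -0.963, -0.0], [-0.0, -0.0, -1.0]]
wrist_force: [0.5, 0.2, 0.4]
grip_width: 0.0212
grasp_force: 0.0
```

>>> servo_tool --series '[{"tx": 0,"ty": 0,"tz": 0.01,"twist": 0},{"tx": 0,"ty": 0,"tz": 0.02,"twist": 0},{"tx": 0,"ty": 0,"tz": 0.02,"twist": 0}]'

```text
time_s: 9.85
eef_pos: [0.4896, 0.1567, -0.0282]
tool_rot: [[0.963, 0.269, 0.001], [0.269, -0.963, -0.001], [0.0, 0.001, -1.0]]
wrist_force: [-9.4, -4.2, 24.1]
grip_width: 0.0214
grasp_force: 12.3
```

Run:
```python
from h import *
st=arm.state();p=np.array(st['eef_pos']);R=np.array(st['tool_rot'])
w,i=snap('wrist','w5.png');print(st['wrist_force'])
for z in (0,-.02,-.03,-.04):print(z,[proj(w,[p+R@[.011,y,z]])[0].round(0).tolist() for y in(-.0105,.0105)])
# gray pad front facets: find bright neutral pixels near fingers
g=cv2.cvtColor(i,cv2.COLOR_RGB2HSV)
for v in range(270,345,5): print(v,''.join('%4d'%x for x in i[v,255:400:6].mean(-1)))
```

```text
[-9.43836195 -4.217947   24.11621277]
0 [[303.0, 256.0], [352.0, 256.0]]
-0.02 [[300.0, 273.0], [355.0, 273.0]]
-0.03 [[298.0, 283.0], [357.0, 283.0]]
-0.04 [[296.0, 294.0], [359.0, 294.0]]
270  104 104 104 105 105 103 103 103 103 102 103 104 105 104 105 105 103 106 105 104 104 104 103 103 104
275  103 102 103 104 104 104 105 106 104 103 102 104 106 102 106 103 105 105 104 104 105 105 105 105 104
280  103 103 106 104 103 105 103 102 105 104 104 103 104 105 105 105 105 104 104 104 104 104 106 104 104
285  104 104 103 104 110 111 104  83 104 103 103 104 103 104 105 104 104  96  94 109 109 104 103 104 104
290  104 103 102 104 116 117  84  60 103 105 104 103 104 103 106 105 105  79  62 116 118 105 104 104 104
295  102 102 103 105 117 116  54  60 104 102 104 105 103 103 103 104 103  78  37 117 117 105 105 105 106
300  104  65  39  78 116 117  34  54 103 104 104 104 102 104 103 104 103  77  28 117 118  94  39  60 104
305   68  34  35 110 117 117  31  48 104 104 104 104 104 103 103 103 103  69  30 116 116 116  32  35  55
310   34  34  36 117 117 116  32  50 105 103 104 103 103 104 103 104 105  68  29 109 118 116  34  36  36
315   36  35  39 116 119 103  28  45 104 104 103 104 104 104 104 103 103  61  27  86 116 116  48  35  36
320   35  35  75 117 116  77  28  44 103 104 104 104 104 104 104 104 104  63  26  54 116 117  91  34  35
325   34  33 108 118 118  48  27  44 104 103 103 103 104 103 102 103 104  58  26  34 116 116 116  34  34
330   33  33 115 121 120  30  26  40 103 105 104 104 103 104 104 103 102  56  25  28 120 120 117  35  34
335   35  34  33  80 167  43  25  38 103 104 103 105 103 104 104 104 105  59  28  43 167 101  34  33  33
340   36  33  34  34 154  44  25  46 104 102 104 103 103 104 103 104 105  65  25  44 164  32  33  35  34
```

>>> servo_tool --series '[{"tx": 0,"ty": 0,"tz": -0.02,"twist": 0},{"tx": 0,"ty": 0,"tz": -0.045,"twist": 0},{"tx": 0.03,"ty": 0,"tz": -0.045,"twist": 0},{"tx": 0.05,"ty": 0,"tz": -0.045,"twist": 0},{"tx": 0.065,"ty": 0,"tz": -0.045,"twist": 0},{"tx": 0.08,"ty": 0,"tz": -0.045,"twist": 0},{"tx": 0.095,"ty": 0,"tz": -0.045,"twist": 0},{"tx": 0.11,"ty": 0,"tz": -0.045,"twist": 0},{"tx": 0.125,"ty": 0,"tz": -0.045,"twist": 0},{"tx": 0.14,"ty": 0,"tz": -0.045,"twist": 0},{"tx": 0.15,"ty": 0,"tz": -0.045,"twist": 0},{"tx": 0.16,"ty": 0,"tz": -0.045,"twist": 0},{"tx": 0.17,"ty": 0,"tz": -0.045,"twist": 0},{"tx": 0.17,"ty": 0,"tz": -0.045,"twist": 0}]'

```text
time_s: 11.3
eef_pos: [0.5225, 0.1658, -0.0209]
tool_rot: [[0.963, 0.268, 0.0], [0.268, -0.963, 0.0], [0.0, -0.0, -1.0]]
wrist_force: [-0.4, 0.3, 0.2]
grip_width: 0.0215
grasp_force: 0.0
```

```bash
python3 gap.py w6.png
```

```text
[ 0.52246968  0.16582033 -0.02092912] [-0.4283694   0.3497557   0.22102836]
190 62 299 [np.float64(24.1), np.float64(-40.5)]
260 92 300 [np.float64(17.1), np.float64(-40.8)]
330 129 300 [np.float64(7.9), np.float64(-40.8)]
400 94 299 [np.float64(16.7), np.float64(-40.4)]
460 46 299 [np.float64(27.9), np.float64(-40.4)]
```

>>> servo_tool --series '[{"tx": 0.005,"ty": 0,"tz": 0,"twist": 0},{"tx": 0.01,"ty": 0,"tz": 0,"twist": 0},{"tx": 0.01,"ty": 0,"tz": 0,"twist": 0}]'

```text
time_s: 11.65
eef_pos: [0.5241, 0.1663, -0.0209]
tool_rot: [[0.963, 0.268, 0.0], [0.268, -0.963, 0.0], [0.0, -0.0, -1.0]]
wrist_force: [-0.9, -0.7, 1.0]
grip_width: 0.0213
grasp_force: 0.6
```

>>> servo_tool --series '[{"tx": 0.005,"ty": 0,"tz": 0,"twist": 0},{"tx": 0.005,"ty": 0,"tz": 0,"twist": 0}]'

```text
time_s: 11.85
eef_pos: [0.5251, 0.1666, -0.0209]
tool_rot: [[0.963, 0.268, 0.0], [0.268, -0.963, 0.0], [0.0, -0.0, -1.0]]
wrist_force: [-1.6, 0.1, 0.7]
grip_width: 0.0212
grasp_force: 0.7
```

>>> servo_tool --series '[{"tx": 0.005,"ty": 0,"tz": 0,"twist": 0},{"tx": 0.005,"ty": 0,"tz": 0,"twist": 0}]'

```text
time_s: 12.05
eef_pos: [0.5261, 0.1668, -0.021]
tool_rot: [[0.963, 0.268, 0.0], [0.268, -0.963, 0.0], [0.0, -0.0, -1.0]]
wrist_force: [-2.1, -0.4, 1.3]
grip_width: 0.0215
grasp_force: 0.6
```

>>> servo_tool --series '[{"tx": 0.005,"ty": 0,"tz": 0,"twist": 0},{"tx": 0.005,"ty": 0,"tz": 0,"twist": 0}]'

```text
time_s: 12.25
eef_pos: [0.5272, 0.1671, -0.021]
tool_rot: [[0.963, 0.268, 0.0], [0.268, -0.963, 0.0], [0.0, -0.0, -1.0]]
wrist_force: [-0.8, -0.6, -0.1]
grip_width: 0.0214
grasp_force: 0.5
```

>>> servo_tool --series '[{"tx": 0.005,"ty": 0,"tz": 0,"twist": 0},{"tx": 0.005,"ty": 0,"tz": 0,"twist": 0}]'

```text
time_s: 12.45
eef_pos: [0.5277, 0.1673, -0.021]
tool_rot: [[0.963, 0.268, -0.001], [0.268, -0.963, -0.0], [-0.001, -0.0, -1.0]]
wrist_force: [-2.6, -1.2, 1.5]
grip_width: 0.0212
grasp_force: 1.5
```

>>> servo_tool --series '[{"tx": 0.005,"ty": 0,"tz": 0,"twist": 0},{"tx": 0.005,"ty": 0,"tz": 0,"twist": 0}]'

```text
time_s: 12.65
eef_pos: [0.5276, 0.1672, -0.0212]
tool_rot: [[0.963, 0.269, -0.002], [0.269, -0.963, -0.001], [-0.003, 0.0, -1.0]]
wrist_force: [-7.3, -2.2, 5.4]
grip_width: 0.0213
grasp_force: 3.7
```

```bash
python3 gap.py w7.png
```

```text
[ 0.52764493  0.16724081 -0.02120057] [-7.28215427 -2.19782594  5.4322025 ]
190 59 314 [np.float64(30.2), np.float64(-39.6)]
260 84 315 [np.float64(24.5), np.float64(-39.9)]
330 132 315 [np.float64(12.7), np.float64(-39.9)]
400 89 315 [np.float64(23.4), np.float64(-39.9)]
460 22 314 [np.float64(38.7), np.float64(-39.5)]
```

>>> servo_tool --series '[{"tx": 0.005,"ty": 0,"tz": 0,"twist": 0},{"tx": 0.005,"ty": 0,"tz": 0,"twist": 0},{"tx": 0,"ty": 0,"tz": 0,"twist": 0},{"tx": -0.01,"ty": 0,"tz": 0,"twist": 0},{"tx": -0.03,"ty": 0,"tz": 0,"twist": 0},{"tx": -0.1,"ty": 0,"tz": 0,"twist": 0},{"tx": -0.1,"ty": 0,"tz": -0.2,"twist": 0},{"tx": -0.1,"ty": 0,"tz": -0.45,"twist": 0},{"tx": -0.1,"ty": 0,"tz": -0.7,"twist": 0},{"tx": -0.1,"ty": 0,"tz": -0.9,"twist": 0},{"tx": -0.1,"ty": 0,"tz": -0.9,"twist": 0}]'

```text
time_s: 13.8
eef_pos: [0.5131, 0.164, 0.1656]
tool_rot: [[0.963, 0.268, 0.011], [0.268, -0.963, 0.003], [0.012, 0.0, -1.0]]
wrist_force: [1.3, 0.0, 1.0]
grip_width: 0.0217
grasp_force: 0.0
```

```bash
python3 gap.py w8.png
python3 - <<'E'
from h import *
im=arm.capture('scene');c=arm.camera_info('scene')
h=np.array([.5778,.1795]);u=np.array([.964,.266]);w=np.array([-.266,.964])
g=cv2.cvtColor(im,cv2.COLOR_RGB2HSV);m=((g[...,0]<16)&(g[...,1]>140)&(g[...,2]>80)).astype(np.uint8);m[:163]=0;m[250:]=0;m[:,:310]=0;m[:,440:]=0
k=max(cv2.findContours(m,0,2)[0],key=cv2.contourArea);print(cv2.contourArea(k))
q=cv2.approxPolyDP(k,4,True)[:,0]
for a in q: d=onz(c,*a,.035)[:2]-h;print(a,(1e3*d@u).round(1),(1e3*d@w).round(1))
E
```

```text
[0.51314165 0.16396833 0.16562646] [1.34852863 0.03582508 1.0152253 ]
260 65 177 [np.float64(35.0), np.float64(-38.9)]
330 105 177 [np.float64(9.9), np.float64(-38.8)]
400 112 176 [np.float64(5.4), np.float64(-38.1)]
1328.0
[358 183] -38.7 55.6
[336 217] -37.1 -49.9
[366 232] 36.9 -50.3
[387 197] 35.7 54.4
```

Run:
```python
from h import *
c=arm.camera_info('wrist');im=arm.capture('wrist')
h=np.array([.5778,.1795]);u=np.array([.964,.266]);w=np.array([-.266,.964])
for y in(-45,-20,1.5,20,45):
  print('y',y)
  r=[]
  for x in np.arange(26,48,1.5):
    X=np.r_[h+u*x/1e3+w*y/1e3,.035];p=proj(c,X)[0].round().astype(int)
    r.append((x,p[1],im[p[1],p[0]].tolist() if 0<=p[1]<480 else None))
  print(r)
```

```text
y -45
[(np.float64(26.0), np.int64(72), [230, 166, 108]), (np.float64(27.5), np.int64(70), [240, 180, 119]), (np.float64(29.0), np.int64(67), [240, 180, 118]), (np.float64(30.5), np.int64(65), [239, 179, 117]), (np.float64(32.0), np.int64(62), [240, 181, 118]), (np.float64(33.5), np.int64(60), [240, 180, 117]), (np.float64(35.0), np.int64(57), [240, 181, 118]), (np.float64(36.5), np.int64(55), [239, 179, 116]), (np.float64(38.0), np.int64(52), [240, 180, 117]), (np.float64(39.5), np.int64(50), [234, 171, 112]), (np.float64(41.0), np.int64(47), [183, 176, 175]), (np.float64(42.5), np.int64(44), [232, 229, 228]), (np.float64(44.0), np.int64(42), [232, 229, 227]), (np.float64(45.5), np.int64(39), [231, 228, 227]), (np.float64(47.0), np.int64(37), [231, 228, 228])]
y -20
[(np.float64(26.0), np.int64(72), [134, 92, 58]), (np.float64(27.5), np.int64(70), [134, 92, 56]), (np.float64(29.0), np.int64(67), [137, 94, 59]), (np.float64(30.5), np.int64(65), [134, 91, 56]), (np.float64(32.0), np.int64(62), [136, 93, 58]), (np.float64(33.5), np.int64(60), [136, 92, 57]), (np.float64(35.0), np.int64
[... 1977 characters left out ...]
5]), (np.float64(27.5), np.int64(69), [133, 91, 55]), (np.float64(29.0), np.int64(67), [134, 92, 56]), (np.float64(30.5), np.int64(64), [135, 91, 57]), (np.float64(32.0), np.int64(62), [134, 92, 56]), (np.float64(33.5), np.int64(59), [135, 91, 55]), (np.float64(35.0), np.int64(57), [135, 91, 56]), (np.float64(36.5), np.int64(54), [135, 92, 56]), (np.float64(38.0), np.int64(52), [136, 93, 58]), (np.float64(39.5), np.int64(49), [118, 88, 69]), (np.float64(41.0), np.int64(47), [180, 177, 175]), (np.float64(42.5), np.int64(44), [232, 230, 229]), (np.float64(44.0), np.int64(42), [231, 229, 227]), (np.float64(45.5), np.int64(39), [232, 230, 228]), (np.float64(47.0), np.int64(36), [231, 229, 228])]
```

The stack is flush against the stop across its whole width. Next I'll work out the key and slot poses.

Run:
```python
from h import *
c2=np.load('w2.npy',allow_pickle=True).item();c1=np.load('w1.npy',allow_pickle=True).item()
def quad(c,L,o,z):
    P=np.array([onz(c,o[0]+x/5,o[1]+y/5,z)[:2] for x,y in L]);m=P.mean(0)
    e=[np.linalg.norm(P[i]-P[i-1])*1e3 for i in range(4)]
    (cx,cy),(w,h),a=cv2.minAreaRect((P*1e4).astype(np.float32));print('c',m.round(4),'edges',np.round(e,1))
    for i in range(4): d=P[i]-P[i-1];print('  ang',np.degrees(np.arctan2(d[1],d[0])).round(1))
quad(c1,[(208,85),(256,100),(215,217),(175,205)],(420,150),.092)
quad(c2,[(212,87),(267,127),(185,222),(133,178)],(496,183),.057)
quad(c1,[(195,87),(258,128),(192,238),(128,185)],(224,100),.057)
quad(c2,[(612-400,92),(635-400,112),(570-400,190),(545-400,172)],(496,183),.045)
```

```text
c [ 0.5034 -0.2631] edges [21.9  9.1 21.7  7.7]
  ang 3.8
  ang -92.5
  ang -179.9
  ang 87.9
c [ 0.4971 -0.0763] edges [22.7 14.4 23.7 14.6]
  ang -21.1
  ang -109.9
  ang 159.6
  ang 65.9
c [ 0.4974 -0.0758] edges [22.5 13.8 24.4 15.4]
  ang -22.4
  ang -108.2
  ang 161.4
  ang 64.5
c [ 0.4979 -0.0801] edges [20.2  6.6 19.7  6.8]
  ang -19.9
  ang -114.3
  ang 160.5
  ang 70.0
```

>>> servo_tool --series '[{"tx": 0,"ty": 0.05,"tz": -0.15,"twist": -0.046},{"tx": -0.02,"ty": 0.1,"tz": -0.3,"twist": -0.092},{"tx": -0.04,"ty": 0.15,"tz": -0.4,"twist": -0.138},{"tx": -0.06,"ty": 0.2,"tz": -0.5,"twist": -0.184},{"tx": -0.08,"ty": 0.25,"tz": -0.5,"twist": -0.23},{"tx": -0.09,"ty": 0.3,"tz": -0.5,"twist": -0.276},{"tx": -0.1,"ty": 0.35,"tz": -0.5,"twist": -0.322},{"tx": -0.12,"ty": 0.4,"tz": -0.5,"twist": -0.368},{"tx": -0.13,"ty": 0.45,"tz": -0.5,"twist": -0.414},{"tx": -0.15,"ty": 0.5,"tz": -0.5,"twist": -0.46},{"tx": -0.17,"ty": 0.55,"tz": -0.5,"twist": -0.506},{"tx": -0.18,"ty": 0.6,"tz": -0.5,"twist": -0.552},{"tx": -0.19,"ty": 0.65,"tz": -0.5,"twist": -0.598},{"tx": -0.2,"ty": 0.7,"tz": -0.5,"twist": -0.644},{"tx": -0.22,"ty": 0.75,"tz": -0.5,"twist": -0.69},{"tx": -0.23,"ty": 0.8,"tz": -0.5,"twist": -0.736},{"tx": -0.24,"ty": 0.85,"tz": -0.5,"twist": -0.782},{"tx": -0.26,"ty": 0.9,"tz": -0.5,"twist": -0.828},{"tx": -0.27,"ty": 0.95,"tz": -0.5,"twist": -0.874},{"tx": -0.27,"ty": 0.96,"tz": -0.5,"twist": -0.92}]' --jaw 0.7

```text
time_s: 15.95
eef_pos: [0.5084, -0.039, 0.2569]
tool_rot: [[-1.0, -0.024, -0.003], [-0.024, 1.0, 0.001], [0.003, 0.001, -1.0]]
wrist_force: [0.4, 0.1, 0.3]
grip_width: 0.0596
grasp_force: 0.0
```

```bash
cat > to.py <<'E'
from h import *
import sys
t=np.array([float(x) for x in sys.argv[1:4]]);yaw=float(sys.argv[4])
s=arm.state();p=np.array(s['eef_pos']);R=np.array(s['tool_rot'])
y0=np.degrees(np.arctan2(R[1,0],R[0,0]));d=(yaw-y0+180)%360-180
print('pos',p.round(4),'yaw',y0.round(2),'q',np.round(s['joint_pos'],2),'w',s['grip_width'],'F',np.round(s['wrist_force'],1),'t',s['time_s'])
print('fracs',(R.T@(t-p)/.2).round(3),'twist',(-d/180).round(4))
E
python3 to.py .5034 -.2631 .25 182
```

```text
pos [ 0.5084 -0.039   0.2569] yaw -178.61 q [ 0.81  0.21 -0.93  1.55  0.17  1.46  1.47] w 0.05964324399299871 F [0.4 0.1 0.3] t 15.95
fracs [ 0.052 -1.119  0.034] twist -0.0034
```

>>> servo_tool --series '[{"tx": 0.01,"ty": -0.24,"tz": 0.01,"twist": -0.003},{"tx": 0.02,"ty": -0.48,"tz": 0.02,"twist": -0.003},{"tx": 0.03,"ty": -0.7,"tz": 0.03,"twist": -0.003},{"tx": 0.05,"ty": -0.9,"tz": 0.03,"twist": -0.003},{"tx": 0.05,"ty": -1,"tz": 0.03,"twist": -0.003},{"tx": 0.05,"ty": -1,"tz": 0.03,"twist": -0.003},{"tx": 0.05,"ty": -1,"tz": 0.03,"twist": -0.003}]'

```text
time_s: 16.65
eef_pos: [0.5031, -0.2363, 0.2518]
tool_rot: [[-1.0, -0.03, -0.001], [-0.03, 1.0, 0.002], [0.001, 0.002, -1.0]]
wrist_force: [0.1, 0.7, 0.4]
grip_width: 0.0597
grasp_force: 0.0
```

```bash
python3 to.py .5034 -.2631 .14 182
python3 - <<'E'
from h import *
c,i=snap('wrist','w9.png')
p=proj(c,[.5034,-.2631,.092])[0].astype(int);print(p)
x0,y0=p-45
hsv=cv2.cvtColor(i,cv2.COLOR_RGB2HSV)
m=((hsv[...,1]<40)&(hsv[...,2]>120)).astype(np.uint8)
mm=np.zeros_like(m);mm[max(y0,0):y0+90,x0:x0+90]=m[max(y0,0):y0+90,x0:x0+90]
for k in cv2.findContours(mm,0,2)[0]:
    if cv2.contourArea(k)<60: continue
    print('area',cv2.contourArea(k),cv2.boundingRect(k))
    P=np.array([onz(c,*a,.092)[:2] for a in k[:,0].astype(float)])
    r=cv2.minAreaRect((P*1e3).astype(np.float32));print(r)
for v in range(y0,y0+90,4): print(v,' '.join('%3d/%3d'%(hsv[v,x,1],hsv[v,x,2]) for x in range(x0+15,x0+76,5)))
E
```

```text
pos [ 0.5031 -0.2363  0.2518] yaw -178.26 q [ 1.02  0.31 -0.82  1.45  0.22  1.48  1.81] w 0.05972067934935218 F [0.1 0.7 0.4] t 16.65
fracs [ 0.002 -0.135  0.559] twist -0.0014
[292 203]
area 291.0 (288, 188, 13, 30)
((502.84014892578125, -262.4660949707031), (23.427108764648438, 9.238383293151855), 3.5153965950012207)
158 145/239 144/242 148/234 146/238 144/239 144/243 144/242 147/238 147/237 146/239 146/239 146/243 147/236
162 145/238 144/242 147/234 146/238 147/238 146/243 143/242 146/238 145/237 146/240 146/239 145/243 148/235
166 145/237 145/241 147/236 145/238 146/238 144/243 144/242 147/236 147/237 147/239 145/238 144/243 148/236
170 146/237 146/240 145/239 146/237 147/238 145/243 144/241 147/236 144/237 146/239 145/237 144/243 150/229
174 147/236 147/240 146/239 147/236 147/238 146/243 143/240 146/236 147/236 146/239 146/237 145/243 150/143
178 148/236 145/239 147/239 147/236 147/238 144/243 146/240 147/235 147/236 147/238 147/236 145/243 148/141
182 147/236 145/239 148/239 145/236 146/238 144/242 101/137  65/129 126/136 147/238 148/235 146/241 150/138
186 147/234 146/238 147
[... 1004 characters left out ...]
/177 150/138 149/139 149/144 150/134 151/144 150/133
226 149/232 154/214 150/139 152/136 150/139 150/236 151/142 150/139 149/137 149/142 148/134 151/145 148/133
230 147/232 148/152 146/141 149/135 149/139 149/144 150/141 146/136 153/138 149/142 150/134 149/145 148/131
234  94/211  93/212  93/206  97/116 101/116  97/116 102/117  98/117  99/118 104/118 102/118 101/119 101/119
238  94/210  94/210  93/205  97/116 100/115 101/114  99/116  97/116  94/114  98/115  98/115  95/116  95/115
242  92/208  93/208  94/204  97/113  98/112  95/113  93/206  93/208  94/117  97/113  96/114  98/114  96/114
246  95/207  94/207  94/204  99/132  98/133  94/199  94/208  95/207  99/116  98/115  96/114  96/114  95/115
```

>>> servo_tool --series '[{"tx": 0,"ty": -0.132,"tz": 0.1,"twist": -0.008},{"tx": 0,"ty": -0.132,"tz": 0.3,"twist": -0.008},{"tx": 0,"ty": -0.132,"tz": 0.5,"twist": -0.008},{"tx": 0,"ty": -0.132,"tz": 0.65,"twist": -0.008},{"tx": 0,"ty": -0.132,"tz": 0.7,"twist": -0.008},{"tx": 0,"ty": -0.132,"tz": 0.7,"twist": -0.008},{"tx": 0,"ty": -0.132,"tz": 0.7,"twist": -0.008}]' --jaw 0.45

```text
time_s: 17.4
eef_pos: [0.5053, -0.2631, 0.1147]
tool_rot: [[-0.998, -0.056, 0.002], [-0.056, 0.998, -0.001], [-0.002, -0.001, -1.0]]
wrist_force: [1.0, 0.3, 0.6]
grip_width: 0.0386
grasp_force: 0.0
```

```bash
python3 to.py .503 -.2628 .029 183.3
python3 - <<'E'
from h import *
c,i=snap('wrist','w10.png')
p=proj(c,[.5034,-.2631,.092])[0].astype(int);print(p)
hsv=cv2.cvtColor(i,cv2.COLOR_RGB2HSV)
m=((hsv[...,1]<40)&(hsv[...,2]>120)).astype(np.uint8)
y0=p[1]-80;x0=p[0]-40
mm=np.zeros_like(m);mm[y0:y0+140,x0:x0+80]=m[y0:y0+140,x0:x0+80]
for k in cv2.findContours(mm,0,2)[0]:
    if cv2.contourArea(k)<60: continue
    P=np.array([onz(c,*a,.092)[:2] for a in k[:,0].astype(float)])
    print(cv2.boundingRect(k),cv2.minAreaRect((P*1e3).astype(np.float32)))
E
```

```text
pos [ 0.5053 -0.2631  0.1147] yaw -176.77 q [ 1.02  0.43 -0.77  1.63  0.32  1.21  1.81] w 0.038587216861941345 F [1.  0.3 0.6] t 17.4
fracs [0.012 0.003 0.429] twist -0.0004
[327 257]
(318, 234, 21, 45) ((502.9515380859375, -262.546875), (9.249896049499512, 22.5895938873291), 89.87637329101562)
```

>>> servo_tool --series '[{"tx": 0.012,"ty": 0.002,"tz": 0.12,"twist": 0.008},{"tx": 0.012,"ty": 0.002,"tz": 0.24,"twist": 0.008},{"tx": 0.012,"ty": 0.002,"tz": 0.34,"twist": 0.008},{"tx": 0.012,"ty": 0.002,"tz": 0.42,"twist": 0.008},{"tx": 0.012,"ty": 0.002,"tz": 0.43,"twist": 0.008},{"tx": 0.012,"ty": 0.002,"tz": 0.43,"twist": 0.008}]'

```text
time_s: 18.05
eef_pos: [0.5021, -0.2636, 0.0277]
tool_rot: [[-1.0, -0.03, 0.001], [-0.03, 1.0, -0.0], [-0.001, -0.0, -1.0]]
wrist_force: [-0.5, -0.1, 0.0]
grip_width: 0.0384
grasp_force: 0.0
```

>>> servo_tool --series '[{"tx": 0,"ty": 0,"tz": 0,"twist": 0},{"tx": 0,"ty": 0,"tz": 0,"twist": 0},{"tx": 0,"ty": 0,"tz": 0,"twist": 0},{"tx": 0,"ty": 0,"tz": 0,"twist": 0},{"tx": 0,"ty": 0,"tz": 0,"twist": 0},{"tx": 0,"ty": 0,"tz": 0,"twist": 0}]' --jaw 0 --grip_force 60

```text
time_s: 18.65
eef_pos: [0.5025, -0.2638, 0.0282]
tool_rot: [[-1.0, -0.03, 0.002], [-0.03, 1.0, -0.001], [-0.002, -0.001, -1.0]]
wrist_force: [-1.3, -0.5, 6.3]
grip_width: 0.0097
grasp_force: 58.7
```

```bash
python3 to.py .503 -.2628 .15 181.7
```

```text
pos [ 0.5025 -0.2638  0.0282] yaw -178.29 q [ 0.99  0.52 -0.73  1.72  0.39  1.05  1.73] w 0.009693273872363982 F [-1.3 -0.5  6.3] t 18.65
fracs [-0.004  0.004 -0.609] twist 0.0
```

>>> servo_tool --series '[{"tx": 0,"ty": 0,"tz": 0,"twist": 0},{"tx": 0,"ty": 0,"tz": 0,"twist": 0},{"tx": 0,"ty": 0.003,"tz": -0.03,"twist": 0},{"tx": 0,"ty": 0.003,"tz": -0.03,"twist": 0}]' --jaw 0.25

```text
time_s: 19.05
eef_pos: [0.502, -0.2629, 0.0338]
tool_rot: [[-1.0, -0.03, 0.001], [-0.03, 1.0, -0.0], [-0.001, -0.0, -1.0]]
wrist_force: [1.1, 0.3, -0.1]
grip_width: 0.0215
grasp_force: 0.0
```

>>> servo_tool --series '[{"tx": 0,"ty": 0,"tz": 0,"twist": 0},{"tx": 0,"ty": 0,"tz": 0,"twist": 0},{"tx": 0,"ty": 0,"tz": 0,"twist": 0},{"tx": 0,"ty": 0,"tz": 0,"twist": 0},{"tx": 0,"ty": 0,"tz": 0,"twist": 0}]' --jaw 0 --grip_force 80

```text
time_s: 19.55
eef_pos: [0.5019, -0.2629, 0.0334]
tool_rot: [[-1.0, -0.03, 0.001], [-0.03, 1.0, -0.0], [-0.001, -0.0, -1.0]]
wrist_force: [-1.0, 1.4, 5.8]
grip_width: 0.009
grasp_force: 78.2
```

>>> servo_tool --series '[{"tx": 0,"ty": 0,"tz": -0.08,"twist": 0},{"tx": 0,"ty": 0,"tz": -0.18,"twist": 0},{"tx": 0,"ty": 0,"tz": -0.3,"twist": 0},{"tx": 0,"ty": 0,"tz": -0.45,"twist": 0},{"tx": 0,"ty": 0,"tz": -0.5,"twist": 0},{"tx": 0,"ty": 0,"tz": -0.5,"twist": 0}]'

```text
time_s: 20.15
eef_pos: [0.5026, -0.2633, 0.135]
tool_rot: [[-1.0, -0.03, 0.003], [-0.03, 1.0, -0.002], [-0.003, -0.002, -1.0]]
wrist_force: [0.3, 0.4, -0.9]
grip_width: 0.0087
grasp_force: 78.0
```

```bash
python3 to.py .4973 -.0762 .13 159.5
```

```text
pos [ 0.5026 -0.2633  0.135 ] yaw -178.3 q [ 1.03  0.4  -0.78  1.61  0.3   1.25  1.8 ] w 0.008686349733456897 F [ 0.3  0.4 -0.9] t 20.15
fracs [-0.001  0.936  0.023] twist 0.1233
```

>>> servo_tool --series '[{"tx": 0,"ty": 0.15,"tz": 0,"twist": 0.04},{"tx": 0,"ty": 0.3,"tz": 0,"twist": 0.08},{"tx": 0,"ty": 0.45,"tz": 0,"twist": 0.123},{"tx": 0,"ty": 0.57,"tz": 0,"twist": 0.123},{"tx": 0,"ty": 0.6,"tz": 0,"twist": 0.123},{"tx": 0,"ty": 0.6,"tz": 0,"twist": 0.123},{"tx": 0,"ty": 0.6,"tz": 0,"twist": 0.123}]'

```text
time_s: 20.85
eef_pos: [0.4976, -0.1443, 0.1324]
tool_rot: [[-0.937, 0.35, -0.001], [0.35, 0.937, -0.0], [0.001, -0.0, -1.0]]
wrist_force: [-0.9, -1.2, -0.3]
grip_width: 0.0088
grasp_force: 78.1
```

```bash
python3 to.py .4973 -.0762 .13 159.5
python3 - <<'E'
from h import *
c,i=snap('wrist','w11.png');g=cv2.cvtColor(i,cv2.COLOR_RGB2GRAY)
p=proj(c,[.4973,-.0762,.057])[0].astype(int);print(p)
x0,y0=p-30
sub=g[y0:y0+60,x0:x0+60]
for v in range(0,60,3): print(y0+v,' '.join('%3d'%k for k in sub[v,::3]))
E
```

```text
pos [ 0.4976 -0.1443  0.1324] yaw 159.5 q [ 0.88  0.29 -0.78  1.74  0.22  1.2   1.26] w 0.008767920355448832 F [-0.9 -1.2 -0.3] t 20.85
fracs [0.12  0.319 0.012] twist 0.0
[436 192]
162  64  76  98 122 122 120 116 115 113 124 179 185 185 185 182 192 198 200 199 198
165  78 102 121 121 119 116 113 110 111 117 205 206 207 206 200 186 177 190 200 201
168  98 119 118 116 113 111 110 115 114 114 187 204 204 204 203 203 205 189 183 198
171 116 122 118 116 110 115 112 108  98  97 125 170 170 169 170 169 201 204 182 186
174 119 119 115 109 115 114 112  98  63  68  70  96  97  98 120 124 197 203 202 186
177 115 113 110 113 114 114 112  96  34  52  54  73  68  86 129 133 202 203 202 201
180 116 112 113 114 114 114 111  92  31  40  54  74  72  86 130 136 204 200 201 202
183 115 111 117 113 113 114 110  90  24  31  54  73  73  95 130 136 204 201 201 200
186 117 112 115 114 114 114 110  86  26  23  54  73  72 104 130 148 205 201 200 201
189 119 113 117 113 114 115 111  81  26  23  51  73  73 110 132 152 206 201 200 201
192 119 110 114 113 116 114 110  82  24  22  41  74  73 117 128 155 204 199 201 199
195 116 109 117 116 115 114 107  76  24  21  44  67  68 120 129 172 202 199 198 198
198 116 110 114 114 114 113 109  68  23  21  47  67  68 122 130 181 201 201 199 198
201 118 116 115 112 115 113 105  79  69  67  71  66  66 118 128 185 199 199 200 196
204 119 116 111 111 115 111 105  82  80  80  79  77  68 101 130 190 200 198 200 187
207 119 119 115 112 113 111 103  94  97  94  95  94  95  91 126 194 199 197 190 189
210 115 116 116 112 114 110 101 101  99 100  99 100  97  97 106 198 199 195 175 222
213 114 115 116 115 111 109 113 113 112 112 110 110 111 111 112 199 173 176 224 212
216 106 115 115 118 115 107 113 114 113 113 114 114 113 113 114 176 206 223 214 204
219  85 113 117 117 118 117 114 110 110 113 111 111 111 111 114 157 219 212 205 197
```

Run:
```python
from h import *
c=arm.camera_info('wrist')
P=np.array([onz(c,u,v,.057)[:2] for u,v in[(426,170.7),(453,170.7),(449.5,211.5),(422,211.5)]])
print(P.mean(0),[np.linalg.norm(P[i]-P[i-1]).round(4) for i in range(4)])
for a,b in((3,0),(2,1)): d=P[b]-P[a];print(np.degrees(np.arctan2(d[1],d[0])))
i=cv2.imread('pics/w11.png');s=arm.state();p=np.array(s['eef_pos']);R=np.array(s['tool_rot'])
# key shoulder/top as seen in hand: expected pixels of key grip & blade
for x,y,z in[(.012,0,.0736-.015),]: pass
K=lambda x,y,z: proj(c,p+np.r_[0,0,-.0074]+R@[x,y,0]+np.r_[0,0,z])[0].round(1).tolist()
print('blade bottom',K(.008,-.0035,0),K(.008,.0035,0),'top grip',K(.012,-.005,.066),K(.012,.005,.066),'shoulder',K(.012,-.005,.024),K(.012,.005,.024))
g=cv2.cvtColor(i,cv2.COLOR_BGR2GRAY)
for v in range(225,330,6): print(v,' '.join('%3d'%k for k in g[v,296:360:3]))
```

```text
[ 0.49718146 -0.07550297] [np.float64(0.024), np.float64(0.0155), np.float64(0.024), np.float64(0.0162)]
157.42618022471217
159.1237045686963
blade bottom [318.7, 255.5] [334.6, 255.5] top grip [308.7, 314.6] [343.3, 314.6] shoulder [313.5, 265.4] [339.5, 265.4]
225 160  86  85  86  85  85  84  85  83  85  84  85  85  83  83  67  90  94  96  95  95  96
231  84  83  85  83  84  84  85  83  84  84  84  82  83  83  84  65  90  95  95  95  96  95
237  84  85  85  84  84  84  83  83  82  83  83  83  86  83  84  68  87  96  94  95  95  96
243  85  84  84  85  84  84  84  84  83  84  84  84  84  84  85  65  89  95  96  96  95  95
249  83  83  84  83  85  84  83  84  82  84  85  86  84  83  83  67  90  95  95  97  95  95
255  86  84  83  83  85  84  85  85  84  83  83  86  83  84  84  68  92  97  94  96  95  94
261  96 125 148  97  84  84  84  84  82  79  80  81  80  81  83  76  92  97  96  96 100  98
267 156 157 156 152  85  83  84  84  76  77  80  81  78  80  83  79  92  97 101 115 114 113
273 154 155 155 156 139  84  84  80  76  78  75  77  80  78  82  83  92  96  97  97  98  97
279 153 154 153 153 133  83  78  76  77  75  74  76  79  80  74  80  83  84  84  85  85  85
285 125 109 108 110 109  64  47  78  78  76  77  76  79  79  75  47  59  85  85  84  86  83
291  94  90  89  90  89  26  42  77  79  77  76  76  78  80  78  37  34  90  89  90  89  90
297  90  90  90  91  82  22  51  77  79  77  78  78  81  81  78  42  24  85  91  89  90  89
303  91  90  89  90  73  19  62  79  76  76  77  77  78  80  79  51  19  81  91  89  90  89
309  90  89  90  89  55  21  70  79  79  76  78  76  80  80  79  65  20  64  90  89  90  90
315  90  90  89  88  42  24  73  78  79  76  76  77  78  81  80  68  23  50  90  90  90  90
321  91  90  90  88  27  27  88  97  99  98  98 101 105 105  99  84  22  33  90  90  90  90
327  89  89  91  80  20  33  98 104 109 110 112 115 114 110 107  97  24  26  84  90  90  89
```

Run:
```python
from h import *
c=arm.camera_info('wrist')
g=cv2.imread('pics/w11.png',0).astype(float)
a=g[:,321:335].mean(1);print({v:a[v].round(0) for v in list(range(252,290,1))});print({v:a[v].round(0) for v in range(310,328)})
s=arm.state();p=np.array(s['eef_pos']);R=np.array(s['tool_rot'])
for dx in(0,-.001,-.002,-.003):print(dx,[proj(c,p+[0,0,-.0074]+R@[x+dx,0,0]+np.r_[0,0,z])[0].round(1)[1] for x,z in((.008,0),(.012,.024),(.012,.066))])
```

```text
{252: np.float64(84.0), 253: np.float64(83.0), 254: np.float64(83.0), 255: np.float64(83.0), 256: np.float64(83.0), 257: np.float64(83.0), 258: np.float64(83.0), 259: np.float64(83.0), 260: np.float64(81.0), 261: np.float64(80.0), 262: np.float64(78.0), 263: np.float64(78.0), 264: np.float64(78.0), 265: np.float64(78.0), 266: np.float64(78.0), 267: np.float64(78.0), 268: np.float64(79.0), 269: np.float64(78.0), 270: np.float64(78.0), 271: np.float64(78.0), 272: np.float64(78.0), 273: np.float64(77.0), 274: np.float64(77.0), 275: np.float64(77.0), 276: np.float64(76.0), 277: np.float64(77.0), 278: np.float64(77.0), 279: np.float64(76.0), 280: np.float64(77.0), 281: np.float64(77.0), 282: np.float64(77.0), 283: np.float64(77.0), 284: np.float64(77.0), 285: np.float64(77.0), 286: np.float64(77.0), 287: np.float64(76.0), 288: np.float64(77.0), 289: np.float64(77.0)}
{310: np.float64(76.0), 311: np.float64(77.0), 312: np.float64(77.0), 313: np.float64(77.0), 314: np.float64(77.0), 315: np.float64(77.0), 316: np.float64(77.0), 317: np.float64(80.0), 318: np.float64(84.0), 319: np.float64(89.0), 320: np.float64(95.0), 321: np.float64(100.0), 322: np.float64(104.0), 323: np.float64(107.0), 324: np.float64(108.0), 325: np.float64(110.0), 326: np.float64(111.0), 327: np.float64(112.0)}
0 [np.float64(255.5), np.float64(265.4), np.float64(314.6)]
-0.001 [np.float64(257.6), np.float64(267.8), np.float64(317.8)]
-0.002 [np.float64(259.7), np.float64(270.3), np.float64(320.9)]
-0.003 [np.float64(261.9), np.float64(272.7), np.float64(324.1)]
```

```bash
python3 to.py .4954 -.0757 .085 159.2
```

```text
pos [ 0.4976 -0.1446  0.1325] yaw 159.46 q [ 0.88  0.29 -0.78  1.74  0.22  1.2   1.26] w 0.009146964648973119 F [ 0.3 -0.9 -1.6] t 20.9
fracs [0.131 0.319 0.237] twist 0.0014
```

>>> servo_tool --series '[{"tx": 0.065,"ty": 0.16,"tz": 0,"twist": 0},{"tx": 0.131,"ty": 0.319,"tz": 0,"twist": 0},{"tx": 0.131,"ty": 0.319,"tz": 0.05,"twist": 0},{"tx": 0.131,"ty": 0.319,"tz": 0.15,"twist": 0},{"tx": 0.131,"ty": 0.319,"tz": 0.235,"twist": 0},{"tx": 0.131,"ty": 0.319,"tz": 0.235,"twist": 0},{"tx": 0.131,"ty": 0.319,"tz": 0.235,"twist": 0}]'

```text
time_s: 21.6
eef_pos: [0.4957, -0.0749, 0.086]
tool_rot: [[-0.937, 0.35, -0.001], [0.35, 0.937, 0.001], [0.001, 0.0, -1.0]]
wrist_force: [0.5, 0.1, -0.1]
grip_width: 0.0089
grasp_force: 78.1
```

```bash
python3 to.py .4954 -.0757 .060 159.2
```

```text
pos [ 0.4957 -0.0749  0.086 ] yaw 159.5 q [ 0.77  0.31 -0.8   1.83  0.25  1.1   1.09] w 0.008924886826378212 F [ 0.5  0.1 -0.1] t 21.6
fracs [-0.    -0.004  0.13 ] twist 0.0016
```

Now a slow descent into the slot, watching the force.

>>> servo_tool --series '[{"tx": 0,"ty": -0.003,"tz": 0.05,"twist": 0},{"tx": 0,"ty": -0.003,"tz": 0.1,"twist": 0},{"tx": 0,"ty": -0.003,"tz": 0.12,"twist": 0},{"tx": 0,"ty": -0.003,"tz": 0.135,"twist": 0},{"tx": 0,"ty": -0.003,"tz": 0.135,"twist": 0}]'

```text
time_s: 22.1
eef_pos: [0.4953, -0.0744, 0.0586]
tool_rot: [[-0.937, 0.349, -0.001], [0.349, 0.937, 0.0], [0.001, 0.0, -1.0]]
wrist_force: [-0.9, -0.4, -0.7]
grip_width: 0.0089
grasp_force: 78.2
```

>>> servo_tool --series '[{"tx": 0,"ty": 0,"tz": 0.01,"twist": 0},{"tx": 0,"ty": 0,"tz": 0.02,"twist": 0},{"tx": 0,"ty": 0,"tz": 0.025,"twist": 0},{"tx": 0,"ty": 0,"tz": 0.025,"twist": 0}]'

```text
time_s: 22.5
eef_pos: [0.4955, -0.0746, 0.0539]
tool_rot: [[-0.937, 0.349, -0.0], [0.349, 0.937, 0.0], [0.0, 0.0, -1.0]]
wrist_force: [-0.0, 0.1, -0.5]
grip_width: 0.0088
grasp_force: 78.2
```

>>> servo_tool --series '[{"tx": 0,"ty": 0,"tz": 0.015,"twist": 0},{"tx": 0,"ty": 0,"tz": 0.03,"twist": 0},{"tx": 0,"ty": 0,"tz": 0.045,"twist": 0},{"tx": 0,"ty": 0,"tz": 0.055,"twist": 0},{"tx": 0,"ty": 0,"tz": 0.055,"twist": 0}]'

```text
time_s: 23.0
eef_pos: [0.4952, -0.0745, 0.0426]
tool_rot: [[-0.937, 0.349, -0.001], [0.349, 0.937, 0.0], [0.001, 0.0, -1.0]]
wrist_force: [0.1, 0.2, 0.0]
grip_width: 0.0088
grasp_force: 78.2
```

>>> servo_tool --series '[{"tx": 0,"ty": 0,"tz": 0.005,"twist": 0},{"tx": 0,"ty": 0,"tz": 0.01,"twist": 0},{"tx": 0,"ty": 0,"tz": 0.01,"twist": 0}]'

```text
time_s: 23.3
eef_pos: [0.4955, -0.0746, 0.041]
tool_rot: [[-0.937, 0.349, 0.0], [0.349, 0.937, 0.0], [-0.0, 0.0, -1.0]]
wrist_force: [0.0, 0.1, -1.0]
grip_width: 0.0091
grasp_force: 78.2
```

>>> servo_tool --series '[{"tx": 0,"ty": 0,"tz": 0.005,"twist": 0},{"tx": 0,"ty": 0,"tz": 0.005,"twist": 0}]'

```text
time_s: 23.5
eef_pos: [0.4957, -0.0746, 0.0404]
tool_rot: [[-0.937, 0.349, 0.0], [0.349, 0.937, -0.0], [-0.0, -0.0, -1.0]]
wrist_force: [-1.7, -0.9, 3.7]
grip_width: 0.009
grasp_force: 79.0
```

>>> servo_tool --series '[{"tx": 0,"ty": 0,"tz": 0.005,"twist": 0},{"tx": 0,"ty": 0,"tz": 0.005,"twist": 0}]'

```text
time_s: 23.7
eef_pos: [0.4959, -0.0746, 0.0402]
tool_rot: [[-0.937, 0.349, 0.001], [0.349, 0.937, -0.001], [-0.001, -0.001, -1.0]]
wrist_force: [-5.2, 0.6, 14.6]
grip_width: 0.0087
grasp_force: 80.7
```

>>> servo_tool --series '[{"tx": 0,"ty": 0,"tz": 0,"twist": 0.04},{"tx": 0,"ty": 0,"tz": 0,"twist": 0.08},{"tx": 0,"ty": 0,"tz": 0,"twist": 0.11},{"tx": 0,"ty": 0,"tz": 0,"twist": 0.11}]'

```text
time_s: 24.1
eef_pos: [0.4969, -0.0746, 0.0403]
tool_rot: [[-0.761, 0.648, 0.003], [0.648, 0.761, -0.001], [-0.003, 0.001, -1.0]]
wrist_force: [-0.1, 1.1, 9.2]
grip_width: 0.0087
grasp_force: 79.7
```

```bash
python3 to.py .4955 -.0747 .040 87; python3 -c "
from h import *
print(arm.state()['ft_torque'])"
```

```text
pos [ 0.4969 -0.0746  0.0403] yaw 139.58 q [ 0.69  0.35 -0.71  1.88  0.27  1.    0.73] w 0.008656526244592289 F [-0.1  1.1  9.2] t 24.1
fracs [ 0.005 -0.005  0.002] twist 0.2921
[ 0.0768124   0.22633127 -0.00209775]
```

>>> servo_tool --series '[{"tx": 0,"ty": 0.001,"tz": 0,"twist": 0.04},{"tx": 0,"ty": 0.002,"tz": 0,"twist": 0.08},{"tx": 0,"ty": 0.003,"tz": 0,"twist": 0.12},{"tx": 0,"ty": 0.005,"tz": 0,"twist": 0.16},{"tx": 0,"ty": 0.006,"tz": 0,"twist": 0.2},{"tx": -0.001,"ty": 0.007,"tz": 0,"twist": 0.24},{"tx": -0.001,"ty": 0.008,"tz": 0,"twist": 0.27},{"tx": -0.001,"ty": 0.008,"tz": 0,"twist": 0.27}]'

```text
time_s: 24.9
eef_pos: [0.4975, -0.0744, 0.0403]
tool_rot: [[-0.016, 1.0, 0.002], [1.0, 0.016, -0.002], [-0.002, 0.002, -1.0]]
wrist_force: [-2.5, -1.6, 11.2]
grip_width: 0.0088
grasp_force: 80.0
```

```bash
python3 to.py .4955 -.0747 .040 80; python3 -c "
from h import *
print(arm.state()['ft_torque'])"
```

```text
pos [ 0.4975 -0.0744  0.0403] yaw 90.94 q [ 0.56  0.32 -0.56  1.88  0.21  0.99 -0.07] w 0.0088483180367848 F [-2.5 -1.6 11.2] t 24.9
fracs [-0.001 -0.01   0.001] twist 0.0608
[-0.58847787  0.80866001  0.01629467]
```

>>> servo_tool --series '[{"tx": 0,"ty": 0.001,"tz": 0,"twist": 0.015},{"tx": 0,"ty": 0.001,"tz": 0,"twist": 0.03},{"tx": 0,"ty": 0.001,"tz": 0,"twist": 0.03}]'

```text
time_s: 25.2
eef_pos: [0.4975, -0.0745, 0.0403]
tool_rot: [[0.076, 0.997, 0.001], [0.997, -0.076, -0.002], [-0.002, 0.002, -1.0]]
wrist_force: [-3.4, -2.6, 12.5]
grip_width: 0.009
grasp_force: 80.0
```

```bash
python3 to.py .4955 -.0747 .040 80; python3 -c "
from h import *
print(arm.state()['ft_torque'])"
```

```text
pos [ 0.4975 -0.0745  0.0403] yaw 85.63 q [ 0.55  0.32 -0.54  1.88  0.2   0.99 -0.16] w 0.00898816732993805 F [-3.4 -2.6 12.5] t 25.2
fracs [-0.002 -0.01   0.001] twist 0.0313
[-0.58977588  0.95884944 -0.0425349 ]
```

>>> servo_tool --series '[{"tx": 0,"ty": 0.001,"tz": 0,"twist": 0.01},{"tx": 0,"ty": 0.001,"tz": 0,"twist": 0.02},{"tx": 0,"ty": 0.001,"tz": 0,"twist": 0.02}]'

```text
time_s: 25.5
eef_pos: [0.4976, -0.0745, 0.0403]
tool_rot: [[0.138, 0.99, 0.001], [0.99, -0.138, -0.002], [-0.002, 0.001, -1.0]]
wrist_force: [-4.5, -2.1, 12.8]
grip_width: 0.009
grasp_force: 80.1
```

```bash
python3 to.py .4955 -.0747 .040 80; python3 -c "
from h import *
print(arm.state()['ft_torque'])"
```

```text
pos [ 0.4976 -0.0745  0.0403] yaw 82.07 q [ 0.54  0.32 -0.53  1.88  0.19  0.99 -0.21] w 0.008990403020646806 F [-4.5 -2.1 12.8] t 25.5
fracs [-0.002 -0.01   0.001] twist 0.0115
[-0.57850012  1.10141548  0.05429392]
```

>>> servo_tool --series '[{"tx": 0,"ty": 0.001,"tz": 0,"twist": 0.01},{"tx": 0,"ty": 0.001,"tz": 0,"twist": 0.02},{"tx": 0,"ty": 0.001,"tz": 0,"twist": 0.02}]'

```text
time_s: 25.8
eef_pos: [0.4977, -0.0745, 0.0403]
tool_rot: [[0.2, 0.98, 0.001], [0.98, -0.2, -0.002], [-0.001, 0.001, -1.0]]
wrist_force: [-4.9, -1.9, 13.2]
grip_width: 0.009
grasp_force: 80.2
```

```bash
python3 to.py .4955 -.0747 .040 80; python3 -c "
from h import *
print(arm.state()['ft_torque'])"
```

```text
pos [ 0.4977 -0.0745  0.0403] yaw 78.46 q [ 0.53  0.32 -0.52  1.88  0.19  0.99 -0.27] w 0.008961354211438444 F [-4.9 -1.9 13.2] t 25.8
fracs [-0.003 -0.01   0.001] twist -0.0085
[-0.57411062  1.29737917  0.01408368]
```

>>> servo_tool --series '[{"tx": 0,"ty": 0,"tz": 0,"twist": 0.01},{"tx": 0,"ty": 0,"tz": 0,"twist": 0.02},{"tx": 0,"ty": 0,"tz": 0,"twist": 0.02}]'

```text
time_s: 26.1
eef_pos: [0.4977, -0.0743, 0.0403]
tool_rot: [[0.26, 0.965, 0.001], [0.965, -0.26, -0.002], [-0.001, 0.001, -1.0]]
wrist_force: [-5.4, -3.1, 13.0]
grip_width: 0.0086
grasp_force: 80.2
```

```bash
python3 to.py .4955 -.0747 .040 80
python3 - <<'E'
from h import *
print(arm.state()['ft_torque'])
c,i=snap('wrist','w12.png');g=cv2.cvtColor(i,cv2.COLOR_RGB2GRAY)
p=proj(c,[.4973,-.0759,.057])[0].astype(int);print(p)
E
```

```text
pos [ 0.4977 -0.0743  0.0403] yaw 74.9 q [ 0.52  0.32 -0.51  1.89  0.19  0.98 -0.33] w 0.008589530905350697 F [-5.4 -3.1 13. ] t 26.1
fracs [-0.005 -0.01   0.001] twist -0.0283
[-0.55370972  1.18389815  0.27988516]
[326 299]
```

>>> servo_tool --series '[{"tx": 0,"ty": 0,"tz": 0,"twist": 0.01},{"tx": 0,"ty": 0,"tz": 0,"twist": 0.015},{"tx": 0,"ty": 0,"tz": 0,"twist": 0.015}]'

```text
time_s: 26.45
eef_pos: [0.4977, -0.0743, 0.0403]
tool_rot: [[0.305, 0.952, 0.001], [0.952, -0.305, -0.002], [-0.001, 0.002, -1.0]]
wrist_force: [-4.8, -2.0, 13.4]
grip_width: 0.0091
grasp_force: 80.3
```

```bash
python3 to.py .4955 -.0747 .040 80; python3 -c "
from h import *
print(arm.state()['ft_torque'])"
```

```text
pos [ 0.4977 -0.0743  0.0403] yaw 72.26 q [ 0.52  0.32 -0.5   1.89  0.18  0.98 -0.38] w 0.009135491375655775 F [-4.8 -2.  13.4] t 26.45
fracs [-0.005 -0.01   0.001] twist -0.043
[-0.47390501  1.17485775  0.44205633]
```

>>> servo_tool --series '[{"tx": 0,"ty": 0,"tz": 0,"twist": 0.01},{"tx": 0,"ty": 0,"tz": 0,"twist": 0.02},{"tx": 0,"ty": 0,"tz": 0,"twist": 0.02}]'

```text
time_s: 26.75
eef_pos: [0.4978, -0.074, 0.0403]
tool_rot: [[0.364, 0.932, 0.001], [0.932, -0.364, -0.002], [-0.001, 0.002, -1.0]]
wrist_force: [-5.3, -1.6, 13.2]
grip_width: 0.0087
grasp_force: 80.5
```

```bash
python3 to.py .4955 -.0747 .040 80
python3 - <<'E'
from h import *
print(arm.state()['ft_torque'])
c,i=snap('wrist','w13.png')
for f in('w11.png','w12.png','w13.png'):
    g=cv2.imread('pics/'+f,0).astype(float);print(f)
    for x in range(316,342,3):
        a=cv2.GaussianBlur(g,(3,3),0)[305:335,x];d=np.diff(a);print(x,305+np.abs(d).argmax(),d[np.abs(d).argmax()].round(0),end=' | ')
    print()
E
```

```text
pos [ 0.4978 -0.074   0.0403] yaw 68.67 q [ 0.51  0.31 -0.49  1.89  0.18  0.98 -0.44] w 0.008700828924955627 F [-5.3 -1.6 13.2] t 26.75
fracs [-0.007 -0.009  0.001] twist -0.0629
[-0.38606238  1.0839017   0.69909451]
w11.png
316 320 5.0 | 319 319 5.0 | 322 319 5.0 | 325 320 5.0 | 328 319 6.0 | 331 319 6.0 | 334 319 6.0 | 337 319 6.0 | 340 320 5.0 | 
w12.png
316 320 5.0 | 319 319 5.0 | 322 319 5.0 | 325 320 6.0 | 328 319 7.0 | 331 318 7.0 | 334 319 6.0 | 337 319 6.0 | 340 320 6.0 | 
w13.png
316 320 6.0 | 319 319 5.0 | 322 319 6.0 | 325 320 6.0 | 328 319 7.0 | 331 319 7.0 | 334 320 6.0 | 337 319 6.0 | 340 320 5.0 |
```

>>> servo_tool --series '[{"tx": 0,"ty": 0,"tz": 0,"twist": 0},{"tx": 0,"ty": 0,"tz": 0,"twist": 0},{"tx": 0,"ty": 0,"tz": 0,"twist": 0},{"tx": 0,"ty": 0,"tz": 0,"twist": 0}]' --jaw 0.35

```text
time_s: 27.2
eef_pos: [0.4972, -0.0734, 0.0388]
tool_rot: [[0.364, 0.931, -0.0], [0.931, -0.364, 0.0], [0.0, -0.0, -1.0]]
wrist_force: [-0.8, 0.4, -0.7]
grip_width: 0.0297
grasp_force: 0.0
```

>>> servo_tool --series '[{"tx": 0,"ty": 0,"tz": -0.1,"twist": 0},{"tx": 0,"ty": 0,"tz": -0.3,"twist": 0},{"tx": 0,"ty": 0,"tz": -0.5,"twist": 0},{"tx": 0,"ty": 0,"tz": -0.7,"twist": 0},{"tx": 0,"ty": 0,"tz": -0.85,"twist": 0},{"tx": 0,"ty": 0,"tz": -0.9,"twist": 0},{"tx": 0,"ty": 0,"tz": -0.9,"twist": 0}]'

```text
time_s: 27.9
eef_pos: [0.4982, -0.0736, 0.2203]
tool_rot: [[0.364, 0.931, 0.003], [0.931, -0.364, -0.001], [0.0, 0.003, -1.0]]
wrist_force: [0.2, 0.2, -0.6]
grip_width: 0.0302
grasp_force: 0.0
```

```bash
python3 to.py .4973 -.0759 .2 80
python3 - <<'E'
from h import *
c,i=snap('wrist','w14.png');g=cv2.cvtColor(i,cv2.COLOR_RGB2GRAY)
for z in(.057,.099):print(proj(c,[.4973,-.0759,z])[0])
p=proj(c,[.4973,-.0759,.085])[0].astype(int);x0,y0=p-36
for v in range(0,72,3): print(y0+v,' '.join('%3d'%k for k in g[y0+v,x0:x0+72:3]))
print(x0)
E
```

```text
pos [ 0.4982 -0.0736  0.2203] yaw 68.66 q [ 0.55  0.14 -0.51  1.65  0.07  1.36 -0.35] w 0.030164737768281116 F [ 0.2  0.2 -0.6] t 27.9
fracs [-0.012 -0.     0.102] twist -0.063
[326.31876019 206.76056394]
[326.39441231 219.13558143]
178  72  65  67  66  67  67  66  76  97 115 126 126 126 124 122 111  94  76  66  69  68  67  66  68
181  65  64  66  65  64  66  92 120 127 126 123 123 123 123 123 127 126 120  87  69  68  68  68  68
184  62  64  66  63  66  93 122 124 122 119 116 113 118 118 117 119 121 123 120  94  65  67  67  67
187  67  66  67  68  91 122 124 120 116 115 121 121 120 121 119 118 114 119 120 122  95  69  68  69
190  66  67  66  77 119 124 121 113 120 122 120 112 101  98 123 121 120 115 119 121 118  75  68  66
193  65  65  66 101 124 124 116 120 120 108  90  80  82  85 120 120 122 120 115 121 123 101  67  67
196  63  64  68 120 123 117 118 116  94  81  82  81  83  78 105 120 121 120 115 123 125 119  67  66
199  64  65  82 122 122 114 119 118 100  86  82  83  85  80  90 122 120 120 118 116 123 121  75  69
202  62  63  87 122 120 113 120 119 109  88  90  95 106  92  81 112
[... 836 characters left out ...]
  68  67  67  66  67  67  94 116 122 123 121 106 121 118 115 105 122 118 107 124 130 129 126 125
232  91  68  67  67  65  65  66  71 103 120 124 109 114 110 110 128 137 120 130 129 128 129 125 126
235 100  88  69  67  67  67  72  90  74  95 112 100 104 108 118 128 132 133 132 131 130 127 128 172
238 101  99  88  71  80 111 126 130 127 130 128 130 130 130 130 128 128 128 126 124 123 127 165 195
241 104 137 171 178 138 130 130 130 130 132 131 133 132 132 131 130 131 129 130 128 134 186 195 196
244 187 197 195 195 193 172 136 131 132 132 131 132 130 131 130 130 130 129 136 169 190 193 192 191
247 194 194 194 194 194 194 191 184 165 141 135 132 129 132 136 141 165 184 191 192 191 192 191 191
290
```

Run:
```python
from h import *
c=arm.camera_info('wrist');g=cv2.cvtColor(cv2.imread('pics/w14.png'),cv2.COLOR_BGR2GRAY).astype(float)
for lo,hi in((312,327),(327,341)):
    P=[]
    for v in range(208,231):
        r=g[v,lo:hi];w=np.clip(np.median(g[v,312:341])-r-4,0,None);
        if w.sum()>0:P.append([lo+(w*np.arange(len(r))).sum()/w.sum(),v])
    W=np.array([onz(c,*q,.099)[:2] for q in P]);f=cv2.fitLine((W*1e3).astype(np.float32),cv2.DIST_HUBER,0,.01,.01).ravel()
    print(np.degrees(np.arctan2(f[1],f[0])),f[2:])
# top-face extents along the axis
print([onz(c,u,v,.099)[:2].round(4) for u,v in((324,202.5),(329,234))])
```

```text
80.42438 [492.15802  -73.285934]
69.73553 [501.00604 -77.91507]
[array([ 0.4991, -0.0638]), array([ 0.494 , -0.0862])]
```

Run:
```python
from h import *
print(arm.close_job())
```

```text
the job is handed in; nothing more can be done
None
```

I handed in the job at about 28 s: the four boards are flush and square against the stop, and the key is fully home, turned clockwise to its stop and released. The camera confirmed the top board and the key's angle. The switch being fully on is inferred from that angle and the rising torque, and I didn't re-check the bystanders afterwards.

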